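# Turn a tray of fossil casts over into the empty white tray

### The job

Three fossil casts lie face down in the green tray of the turnover stand. Cap the green tray with the long white tray just as it lies, open side down, pressing it straight down until both spring catches snap over it; then take the black handle bar and turn both trays over together until they lie fully over on the other side, so that the casts end up face up in the white tray. Leave the trays together and do not disturb the short black tray.

Things in the scene. Friction and masses are not known exactly. Their poses are not given: they have to be found in the camera images.
- white_tray_center (a point): Centre (half-way up) of the loose empty white tray, 116 x 60 x 14 mm, about 50 g, lying on the table open side down. Its x axis runs along the 116 mm length, y across the 60 mm width, z up; it may be turned end for end. Grip it across the 60 mm width at mid-length, from above. Walls 2.5 mm, bottom (now uppermost) 3 mm.
- seat (a point): Place of the white tray's centre when capped: 7 mm above the green tray's rim. x along the tray and hinge, y away from the hinge, z up at first; turns with the tray. Corner guides (at x +-42 mm, 14 mm above) and end catches (25 mm above) funnel it in from 4 mm off, either way round; long sides' middle 60 mm is free for fingers. Snapping past the catches takes 3 to 5 N; 1 mm play then.
- handle (a point): Middle of the handle: round black bar, 12 mm diameter, 98 mm free length, along the x axis (parallel to the hinge), 150 mm from the hinge axis, level with it, 59 mm clear of the green tray, underside 39 mm above the table. It turns with the green tray. Pinched from above it rolls between the fingers, so the tool can keep pointing down.
- stand_hinge (a point): Middle of the fixed hinge axis of the stand, 45 mm above the table; the axis runs along this point's x axis. At the start the green tray and the handle lie on the +y side of it; turned over they lie on its -y side. The stand is screwed down: wooden board 150 x 210 x 8 mm, centred below this point.
- turner (a joint): Turn of the green tray and handle about the hinge, rad: 0 at the start (open side up), 3.14 fully turned over. From 0 the handle rises from the +y side of the hinge (its height over the hinge is 150 mm x sin, its y from the hinge 150 mm x cos). Under 4 N at the handle moves it; it falls slowly if let go.
- disc_a_center (a point): Centre of a terracotta cast disc, 29 mm diameter, 9 mm thick, lying face down in the green tray (tray 6 mm deep). z up at the start, pointing down once turned over.
- disc_b_center (a point): A second such disc.
- disc_c_center (a point): A third such disc.
- black_tray_center (a point): Centre (half-way up) of a shorter black tray, 85 x 60 x 14 mm, lying open side down; it does not fit and stays where it is.

How it is judged:
On the way:
1. the white tray is snapped onto the green tray before the turn (distance between white_tray_center and seat below 0.006 m and value of joint turner below 0.2 rad), for 0.2 s.
At the end, for the whole second after the job is handed in: The stand is turned fully over (beyond 3.0 rad) and at rest, the white tray is still capped to the green one (within 10 mm of its seat), and all three casts lie inside the white tray, turned over to within 20 degrees of flat (value of joint turner above 3 rad and distance between white_tray_center and seat below 0.01 m and distance between each of disc_a_center, disc_b_center, disc_c_center and white_tray_center below 0.055 m and angle between each of disc_a_center, disc_b_center, disc_c_center's own z axis and vertical above 2.8 rad and velocity of joint turner between -0.1 and 0.1 rad/s); the robot touches nothing.
It fails at once if the short black tray is moved more than 30 mm (distance of black_tray_center from where it was at the start of the episode above 0.03 m).
It also fails if it takes over 58 s, if anything falls off the work surface, if the arm or the gripper's body presses on something with over 40 N, if the wrist force passes 120 N, or if a joint passes its speed limit or range.

### The arm

A 6-joint arm with a two-finger parallel gripper is mounted at the origin on a cart in front of the work surface, level with it; the furniture and walls round the work are solid. World frame = base frame: x ahead of the robot, y to its left, z up, the work surface at z = 0. Lengths are in m, angles in rad, forces in N, time in s.
With the tool pointing down it reaches from about 0.275 to 1 m from the base axis. Payload 8.4 kg.
Tool frame: the origin (TCP) lies on the centre line of the jaws, within the pads' length; the fingertips stand 17 mm ahead of it and the grasp point (between the pads) lies 2 mm behind it (manip.tip_extent is the distance from the TCP to the fingertips, in m); y points along the fingers, z is the direction in which the jaws open and shut, and the axes are right-handed (so a half turn about y gives the same grasp; the last joint's range is limited). The gripper opens to 85 mm and grips with 20 to 120 N. Pads are 22 mm wide; open, the fingers measure 114 mm over their backs; the gripper's body (76 mm by 85 mm) begins 54 mm behind the grasp point. The pads swing forward as they close: fully open they stand 13 mm farther back than shut.
Start: joints at [-1.204, 0.353, 1.633, -0, 1.155, -0.002], TCP at [0.225, -0.583, 0.248] pointing down, gripper open.
Joint ranges: [-2.63, 2.63], [-0.92, 2.1], [0.06, 2.66], [-1.3, 4.44], [0, 2.69], [-3.02, 3.02]. Speed limits (rad/s): [2.22, 2.22, 2.79, 3.14, 3.14, 3.14].

### API

Orientations are given as a rotation vector (axis times angle).
In Python, from bench import manip, optics gives the robot as it stands.
- The arm moves only by the tool carry_out, never from a script. Its arguments are lists of equal length, an entry for each row: "twist": the turn, a rotation vector about the tool's x, y, z in rad, a list of three; "slide": the shift along the tool's x, y, z in cm, a list of three; "claw": the finger opening in cm, from 0 to 8.54. In form: {"twist": [[wx, wy, wz], ...], "slide": [[tx, ty, tz], ...], "claw": [claw, ...]}. A call has 1 to 20 rows; each row is the pose to reach, as a shift and turn from the pose commanded when the call began, along the tool's axes at that moment; what a row does not reach only later rows make up. A row lasts 1/8 s, in which the tool goes at most 62.5 mm and 10.7 degrees, less where a joint would pass 70% of its speed; a pose out of reach is approached as far as the arm can. A call with a gripper value outside its range is refused whole. The fingers move at their own pace and stop on an object; "newtons" is the grip in N (left out, the last holds). Time passes only in rows, so rows that repeat a pose let the fingers close. It gives the time, the measured TCP pose, the force and the opening at its end, in the units of the state.
- manip.observe(): the state, without advancing time (a new reading comes with each control period).
- optics.snapshot(name): name is "scene" or "top" or "wrist"; returns the picture (400x640x3 uint8, red, green, blue); there is no depth.
- optics.camera_params(name): a dict with "fov_y" (degrees; the focal length in pixels is half the picture's height over the tangent of half this angle, whatever the lens; pixels are square), "cx", "cy" (the principal point, pixels), "R" (3x3) and "t" (3): a world point X has camera coordinates R X + t; the wrist camera has in their place "T_tool_cam" (4x4, takes a point from camera to tool coordinates, whose origin is the TCP and whose axes are the tool frame's). Camera axes: x right, y down, z forward; pixel columns grow to the right and rows downward; lengths in m; the calibration is good to about 2 mm. A picture is of the moment at which its call begins: read the wrist's pose just before it. camera_params takes no time and is no camera call.
- manip.sign_off(): hands the job in, once; it reports no verdict.
The state is a dict: "time": time; "qpos": joint angles; "qvel": joint speeds; "joint_torque": joint torques, N m; "position": TCP position; "ee_rot": TCP orientation; "wrist_force": force on the tool from outside, world axes, zero at the start; "moment": the same for the moment, N m; "gripper_width": finger opening in m.
Only numpy, scipy, OpenCV 4.12 (cv2) and the standard library are available. Lean on these libraries where they do the work, as an engineer would, in place of code of your own. Each camera call takes 0.05 s, during which the arm holds its last target.

## Working session

There is one attempt and no reset: what is moved stays moved. The work goes in short steps, Python scripts to look and compute and a tool call to move; the robot and the scene stay as the last step left them, time stands still between calls to the robot, and variables do not carry over. Pictures are saved under pics/ and viewed, and the job is handed in when it is done.

Besides the shell and the picture viewer there is one more tool, called after "Emit:" as name(argument=value, ...) on one line, values as JSON. carry_out: Moves the arm, as the interface text tells. Its arguments: {"type":"object","properties":{"twist":{"type":"array","items":{"type":"array","items":{"type":"number"}}},"slide":{"type":"array","items":{"type":"array","items":{"type":"number"}}},"claw":{"type":"array","items":{"type":"number"}},"newtons":{"type":"number"}},"required":["twist","slide","claw"]}

```bash
ls; mkdir -p pics; python3 - <<'E'
from bench import manip, optics
import cv2
print(manip.observe(), manip.tip_extent)
for n in ["scene","top","wrist"]:
    p=optics.camera_params(n); print(n,p)
    cv2.imwrite(f"pics/{n}0.png",optics.snapshot(n)[:,:,::-1])
E
```

```text
pics
{'time': 0.0, 'qpos': array([-1.20439206e+00,  3.53663461e-01,  1.63410574e+00, -3.12191589e-06,
        1.15518165e+00, -2.36464918e-03]), 'qvel': array([-0.00039993,  0.00047191,  0.00099855, -0.00130159,  0.0003919 ,
        0.00094687]), 'joint_torque': array([ 1.05173338e-03, -6.05251122e+01, -3.42070162e+01,  1.63199065e-04,
        9.29531758e-03, -2.27355406e-05]), 'position': array([ 0.2251575 , -0.5825725 ,  0.24756424]), 'ee_rot': array([-0.37702825,  2.02156358, -2.01881961]), 'wrist_force': array([ 0.24403722,  0.73855146, -0.22086775]), 'moment': array([-0.01169442, -0.02110115, -0.00426402]), 'gripper_width': 0.08559332280217721} 0.017
scene {'fov_y': 45.06401794148853, 'cx': 319.42340496648626, 'cy': 204.1210378843887, 'R': array([[-0.84207684, -0.53925133, -0.01070472],
       [-0.38242587,  0.61094381, -0.69317972],
       [ 0.38033807, -0.57961683, -0.72068529]]), 't': array([0.42703179, 0.27771145, 1.04352546])}
top {'fov_y': 55.84752791449598, 'cx': 315.00638259435084, 'cy': 210.7431177553147, 'R': array([[-0.0186712 , -0.99963924,  0.01930723],
       [-0.99811511,  0.01750668, -0.05881961],
       [ 0.05846039, -0.02036907, -0.9980819 ]]), 't': array([-0.05241642,  0.54603202,  1.0160301 ])}
wrist {'fov_y': 71.24679147463941, 'cx': 321.23900546077056, 'cy': 198.1959561128798, 'T_tool_cam': array([[ 6.25316507e-04,  9.62794944e-01,  2.70232316e-01,
        -6.80504486e-02],
       [ 4.92533723e-05, -2.70232398e-01,  9.62795123e-01,
        -1.27026038e-01],
       [ 9.99999803e-01, -5.88741830e-04, -2.16401677e-04,
        -1.78436799e-04],
       [ 0.00000000e+00,  0.00000000e+00,  0.00000000e+00,
         1.00000000e+00]])}
```

View pics/top0.png

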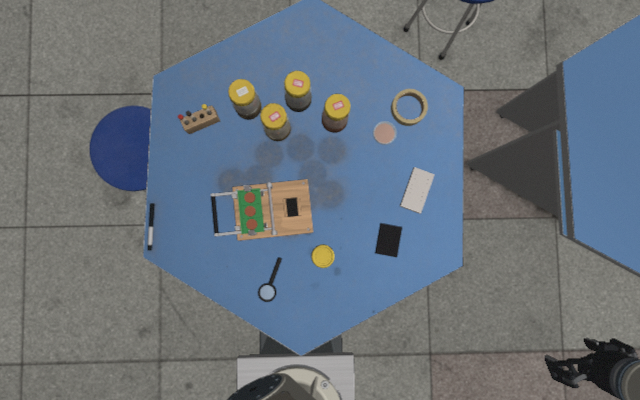

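View pics/scene0.png

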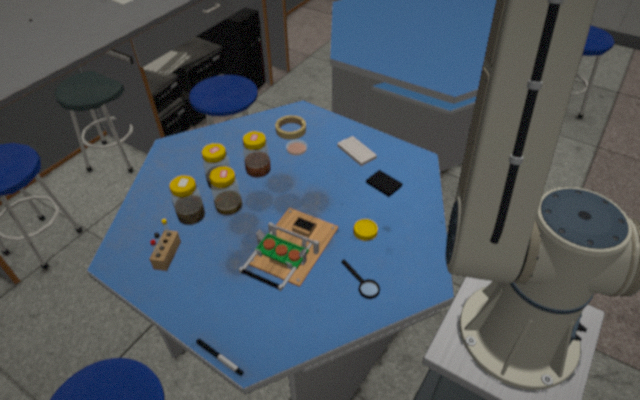

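```bash
cat > h.py <<'E'
import numpy as np, cv2
from bench import manip, optics
from scipy.spatial.transform import Rotation as Ro
def K(p):
    f=200/np.tan(np.radians(p['fov_y'])/2); return np.array([[f,0,p['cx']],[0,f,p['cy']],[0,0,1]])
def ray(n,uv,tool=None):
    p=optics.camera_params(n); d=np.linalg.inv(K(p))@np.array([uv[0],uv[1],1.])
    if n=='wrist':
        Rt=Ro.from_rotvec(tool['ee_rot']).as_matrix();T=p['T_tool_cam']
        return Rt@T[:3,3]+tool['position'], Rt@T[:3,:3]@d
    return -p['R'].T@p['t'], p['R'].T@d
def onz(n,uv,z,tool=None):
    o,d=ray(n,uv,tool); return o+d*(z-o[2])/d[2]
def two(n1,a,n2,b):
    o1,d1=ray(n1,a);o2,d2=ray(n2,b)
    s=np.linalg.lstsq(np.c_[d1,-d2],o2-o1,rcond=None)[0]
    P,Q=o1+s[0]*d1,o2+s[1]*d2
    return (P+Q)/2,np.linalg.norm(P-Q)
def proj(n,X):
    p=optics.camera_params(n);c=K(p)@(p['R']@X+p['t']);return c[:2]/c[2]
E
python3 - <<'E'
import cv2
t=cv2.imread("pics/top0.png");s=cv2.imread("pics/scene0.png")
cv2.imwrite("pics/topA.png",cv2.resize(t[165:255,200:320],None,fx=6,fy=6,interpolation=cv2.INTER_CUBIC))
cv2.imwrite("pics/topB.png",cv2.resize(t[160:265,370:450],None,fx=5.5,fy=5.5,interpolation=cv2.INTER_CUBIC))
cv2.imwrite("pics/sceneA.png",cv2.resize(s[200:295,230:345],None,fx=6,fy=6,interpolation=cv2.INTER_CUBIC))
E
```

```text
(no output)
```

View pics/topA.png

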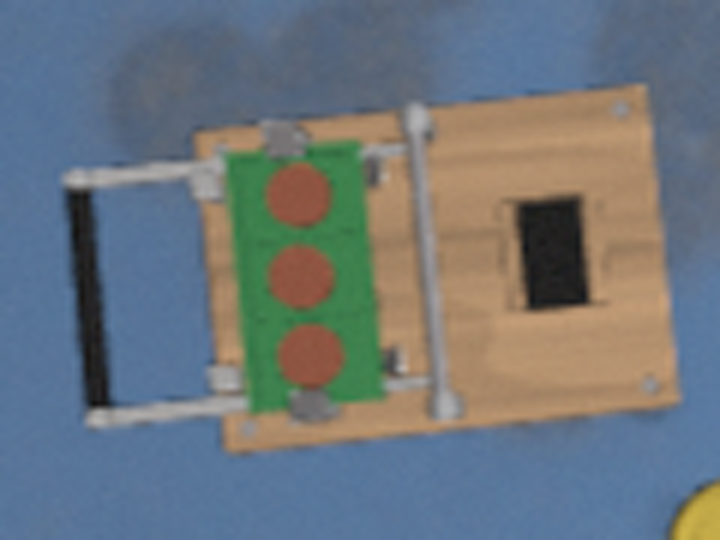

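View pics/topB.png

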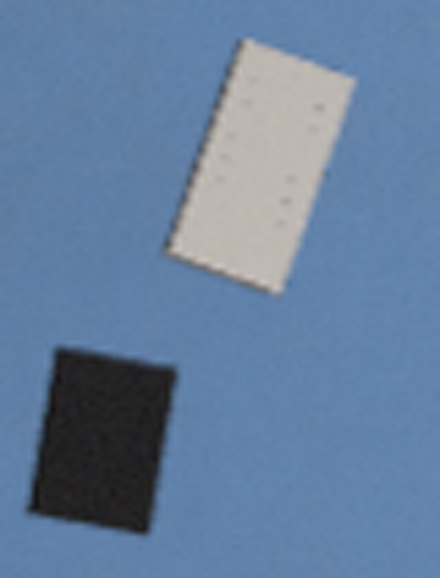

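View pics/sceneA.png

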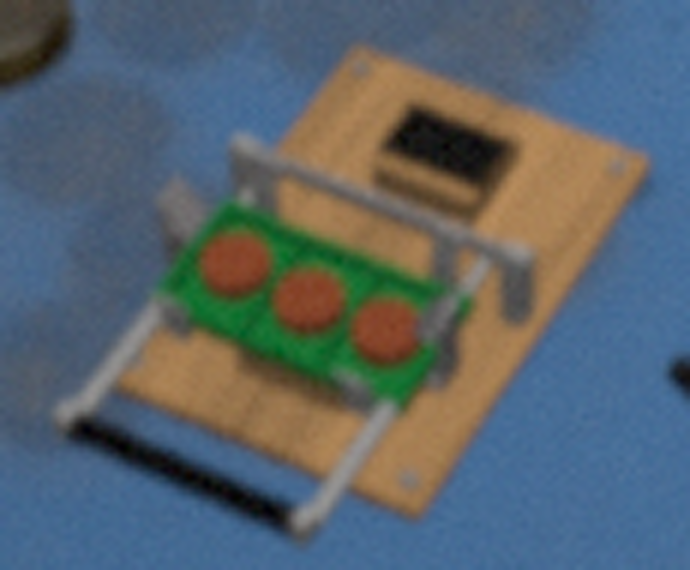

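```bash
python3 - <<'E'
from h import *
t=cv2.imread("pics/top0.png");s=cv2.imread("pics/scene0.png")
hs=lambda im:cv2.cvtColor(im,cv2.COLOR_BGR2HSV)
def rect(mask,box):
    m=np.zeros_like(mask);x0,y0,x1,y1=box;m[y0:y1,x0:x1]=mask[y0:y1,x0:x1]
    c=max(cv2.findContours(m,cv2.RETR_EXTERNAL,cv2.CHAIN_APPROX_NONE)[0],key=cv2.contourArea)
    return cv2.minAreaRect(c),cv2.boxPoints(cv2.minAreaRect(c)),cv2.contourArea(c)
T=hs(t)
w=((T[...,1]<60)&(T[...,2]>140)).astype(np.uint8)
r,b,a=rect(w,(390,155,445,220));print("white",r,a)
P=np.array([onz('top',x,.014) for x in b]);print(P.round(4),P.mean(0),np.linalg.norm(np.roll(P,-1,0)-P,axis=1))
k=(T[...,2]<70).astype(np.uint8)
r,b,a=rect(k,(370,215,410,265));P=np.array([onz('top',x,.014) for x in b]);print("black",P.round(4),P.mean(0),np.linalg.norm(np.roll(P,-1,0)-P,axis=1))
def gm(I): return (((I[...,0]>45)&(I[...,0]<80)&(I[...,1]>100))|((I[...,0]<12)&(I[...,1]>110))).astype(np.uint8)
r,b,a=rect(gm(T)*((T[...,0]>45)),(225,180,280,240))
for z in (.035,.045,.05):
    P=np.array([onz('top',x,z) for x in b]);print("green",z,P.round(4),P.mean(0),np.linalg.norm(np.roll(P,-1,0)-P,axis=1))
# two-view pts via crops
A=lambda x,y:(200+(x+.5)/6-.5,165+(y+.5)/6-.5)
S=lambda x,y:(230+(x+.5)/6-.5,200+(y+.5)/6-.5)
for n,a,c in [("hinge far",A(418,108),S(240,145)),("hinge near",A(447,405),S(522,252)),
 ("handle farend",A(75,182),S(68,412)),("handle nearend",A(98,418),S(303,522)),
 ("disc far",A(300,195),S(235,262)),("disc mid",A(302,277),S(308,298)),("disc near",A(311,356),S(387,330)),
 ("g farhinge",A(360,143),S(235,205)),("g nearhandle",A(250,410),S(398,405))
 ,("g farhandle",A(228,153),S(162,293)),("board far right",A(645,87),S(358,45)),("board near right",A(678,402),S(645,155)),("catch far",A(283,135),S(178,190)),("catch near",A(315,405),S(437,320))]:
    p,e=two('top',a,'scene',c);print(n,p.round(4),round(e,4))
E
```

```text
white ((417.29083251953125, 189.92616271972656), (22.021595001220703, 42.37909698486328), 19.44003677368164) 858.5
[[ 0.5535 -0.2965  0.014 ]
 [ 0.664  -0.3394  0.014 ]
 [ 0.6426 -0.3967  0.014 ]
 [ 0.5322 -0.3534  0.014 ]] [ 0.59806108 -0.34650836  0.014     ] [0.11854042 0.06112389 0.118537   0.0606962 ]
black [[ 0.4274 -0.2239  0.014 ]
 [ 0.5076 -0.2405  0.014 ]
 [ 0.4963 -0.2985  0.014 ]
 [ 0.4161 -0.2817  0.014 ]] [ 0.46186292 -0.2611336   0.014     ] [0.08186116 0.05916236 0.08190584 0.05887503]
green 0.035 [[0.6009 0.1463 0.035 ]
 [0.6063 0.0877 0.035 ]
 [0.4934 0.0767 0.035 ]
 [0.4882 0.135  0.035 ]] [0.54718337 0.11142273 0.035     ] [0.05882504 0.11338913 0.05845707 0.11322378]
green 0.045 [[0.5997 0.1444 0.045 ]
 [0.6051 0.0864 0.045 ]
 [0.4933 0.0756 0.045 ]
 [0.4882 0.1332 0.045 ]] [0.54656535 0.10991431 0.045     ] [0.05824388 0.11226892 0.05787955 0.1121052 ]
green 0.05 [[0.5991 0.1435 0.05  ]
 [0.6045 0.0858 0.05  ]
 [0.4933 0.075  0.05  ]
 [0.4881 0.1324 0.05  ]] [0.54625634 0.1091601  0.05      ] [0.05795331 0.11170881 0.05759079 0.11154591]
hinge far [0.6202 0.0587 0.039 ] 0.0029
hinge near [0.487  0.0469 0.0422] 0.0039
handle farend [0.5889 0.2094 0.0471] 0.0024
handle nearend [0.4846 0.2004 0.0435] 0.0029
disc far [0.5824 0.1116 0.0408] 0.0018
disc mid [0.546  0.1111 0.0412] 0.0014
disc near [0.5106 0.1074 0.0406] 0.002
g farhinge [0.6047 0.0847 0.0358] 0.0044
g nearhandle [0.487  0.1346 0.0392] 0.0026
g farhandle [0.5993 0.1418 0.042 ] 0.007
board far right [ 0.6334 -0.0429  0.002 ] 0.0028
board near right [ 0.4879 -0.055   0.0028] 0.0007
catch far [0.6054 0.1138 0.0733] 0.0015
catch near [0.4888 0.1033 0.0574] 0.0021
```

```bash
cat >> h.py <<'E'
def down(jaw_deg):
    z=np.array([np.cos(np.radians(jaw_deg)),np.sin(np.radians(jaw_deg)),0]);y=np.array([0,0,-1.])
    return np.c_[np.cross(y,z),y,z]
def go(pos,jaw,o=None):
    o=o or manip.observe();R0=Ro.from_rotvec(o['ee_rot']).as_matrix()
    best=None
    for a in ([jaw,jaw+180]):
        tw=Ro.from_matrix(R0.T@down(a)).as_rotvec()
        if best is None or np.linalg.norm(tw)<np.linalg.norm(best):best=tw
    print("twist",best.round(3),"slide cm",(R0.T@(np.array(pos)-o['position'])*100).round(2))
E
python3 - <<'E'
from h import *
R=Ro.from_rotvec(manip.observe()['ee_rot']).as_matrix();print(R.round(3))
go([.598,-.3465,.20],68.7)
E
```

```text
[[-0.933 -0.     0.36 ]
 [-0.36   0.001 -0.933]
 [ 0.    -1.    -0.001]]
twist [0.001 0.741 0.   ] slide cm [-43.29   4.78  -8.58]
```

View pics/wrist0.png

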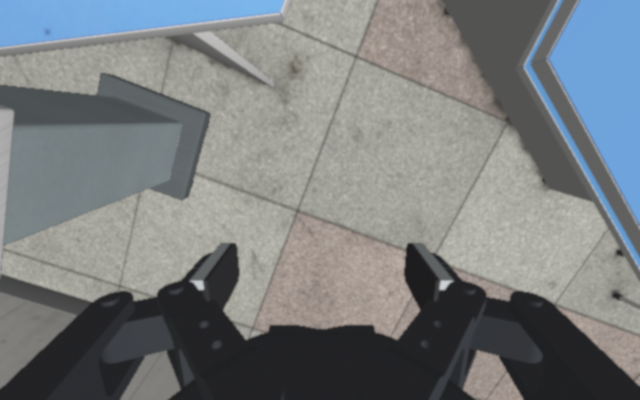

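Emit:
carry_out(twist=[[0,0.74,0],[0,0.74,0],[0,0.74,0],[0,0.74,0],[0,0.74,0],[0,0.74,0],[0,0.74,0],[0,0.74,0],[0,0.74,0],[0,0.74,0],[0,0.74,0],[0,0.74,0]], slide=[[-43.3,4.8,-8.6],[-43.3,4.8,-8.6],[-43.3,4.8,-8.6],[-43.3,4.8,-8.6],[-43.3,4.8,-8.6],[-43.3,4.8,-8.6],[-43.3,4.8,-8.6],[-43.3,4.8,-8.6],[-43.3,4.8,-8.6],[-43.3,4.8,-8.6],[-43.3,4.8,-8.6],[-43.3,4.8,-8.6]], claw=[8.5,8.5,8.5,8.5,8.5,8.5,8.5,8.5,8.5,8.5,8.5,8.5])

```text
time: 1.65
position: [0.5974, -0.3476, 0.2007]
ee_rot: [-0.381, -2.018, 2.018]
wrist_force: [0.6, 0.2, 0.1]
gripper_width: 0.0846
```

```bash
python3 - <<'E'
from h import *
o=manip.observe();im=optics.snapshot('wrist')[:,:,::-1];cv2.imwrite("pics/w1.png",im)
np.save("o1.npy",np.r_[o['position'],o['ee_rot']])
T=cv2.cvtColor(np.ascontiguousarray(im),cv2.COLOR_BGR2HSV)
m=((T[...,1]<60)&(T[...,2]>120)).astype(np.uint8)
m=cv2.morphologyEx(m,cv2.MORPH_OPEN,np.ones((5,5)))
c=max(cv2.findContours(m,cv2.RETR_EXTERNAL,cv2.CHAIN_APPROX_NONE)[0],key=cv2.contourArea)
print(o['time'],o['position'],cv2.minAreaRect(c),cv2.boundingRect(c))
ap=cv2.approxPolyDP(c,10,True)[:,0];print(ap)
print(np.array([onz('wrist',x,.014,o) for x in ap]).round(4))
E
```

```text
1.65 [ 0.59740726 -0.34760063  0.20065046] ((517.5, 179.0), (358.0, 243.0), 90.0) (396, 0, 244, 359)
[[396   0]
 [422 115]
 [465 101]
 [424 118]
 [456 261]
 [555 231]
 [457 264]
 [459 276]
 [492 297]
 [541 295]
 [596 343]
 [602 327]
 [611 358]
 [638 352]
 [639  78]
 [567  68]
 [571 120]
 [557  70]
 [466 101]
 [529  74]
 [530  60]
 [420  44]
 [419  25]
 [452   0]]
[[ 0.7388 -0.4812  0.014 ]
 [ 0.6259 -0.4754  0.014 ]
 [ 0.623  -0.5219  0.014 ]
 [ 0.6221 -0.4766  0.014 ]
 [ 0.4419 -0.4671  0.014 ]
 [ 0.4376 -0.5881  0.014 ]
 [ 0.4374 -0.4673  0.014 ]
 [ 0.4199 -0.4655  0.014 ]
 [ 0.3743 -0.498   0.014 ]
 [ 0.3542 -0.5576  0.014 ]
 [ 0.2507 -0.6149  0.014 ]
 [ 0.2746 -0.6255  0.014 ]
 [ 0.2171 -0.6314  0.014 ]
 [ 0.2141 -0.6671  0.014 ]
 [ 0.5792 -0.6959  0.014 ]
 [ 0.6162 -0.6275  0.014 ]
 [ 0.5621 -0.6241  0.014 ]
 [ 0.6181 -0.6176  0.014 ]
 [ 0.6226 -0.5229  0.014 ]
 [ 0.6248 -0.5899  0.014 ]
 [ 0.6377 -0.5932  0.014 ]
 [ 0.6931 -0.4924  0.014 ]
 [ 0.7099 -0.4961  0.014 ]
 [ 0.7189 -0.532   0.014 ]]
```

View pics/w1.png

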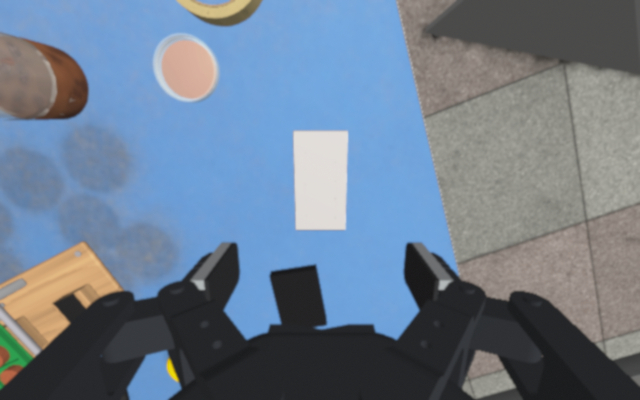

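```bash
python3 - <<'E'
from h import *
v=np.load("o1.npy");o=dict(position=v[:3],ee_rot=v[3:])
T=cv2.cvtColor(cv2.imread("pics/w1.png"),cv2.COLOR_BGR2HSV)
m=((T[...,1]<60)&(T[...,2]>120)).astype(np.uint8)
k=np.zeros_like(m);k[115:245,280:362]=m[115:245,280:362]
c=max(cv2.findContours(k,cv2.RETR_EXTERNAL,cv2.CHAIN_APPROX_NONE)[0],key=cv2.contourArea)
G=np.array([onz('wrist',x,.014,o)[:2] for x in c[:,0]]).astype(np.float32)
r=cv2.minAreaRect((G*1000).astype(np.float32));print(r); print((cv2.boxPoints(r)/1000).round(4))
ctr=np.array(r[0])/1000
print(manip.observe()['position'])
go([*ctr,.06],68.7);go([*ctr,.018],68.7)
E
```

```text
((597.35498046875, -346.2273864746094), (60.67801284790039, 115.91477966308594), 68.61921691894531)
[[ 0.5323 -0.3533]
 [ 0.6403 -0.3956]
 [ 0.6624 -0.3391]
 [ 0.5544 -0.2968]]
[ 0.59758454 -0.34746126  0.20060657]
twist [-0.    -0.001 -0.   ] slide cm [ 0.07 14.06 -0.11]
twist [-0.    -0.001 -0.   ] slide cm [ 0.07 18.26 -0.11]
```

Emit:
carry_out(twist=[[0,0,0],[0,0,0],[0,0,0],[0,0,0],[0,0,0],[0,0,0]], slide=[[0.1,6,-0.1],[0.1,12,-0.1],[0.1,16,-0.1],[0.1,17.5,-0.1],[0.1,17.8,-0.1],[0.1,17.8,-0.1]], claw=[7.2,7.2,7.2,7.2,7.2,7.2], newtons=30)

```text
time: 2.45
position: [0.5987, -0.346, 0.024]
ee_rot: [-0.382, -2.019, 2.02]
wrist_force: [0.0, -0.1, -0.1]
gripper_width: 0.0717
```

```bash
python3 - <<'E'
from h import *
cv2.imwrite("pics/w2.png",optics.snapshot('wrist')[:,:,::-1])
E
```

```text
(no output)
```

View pics/w2.png

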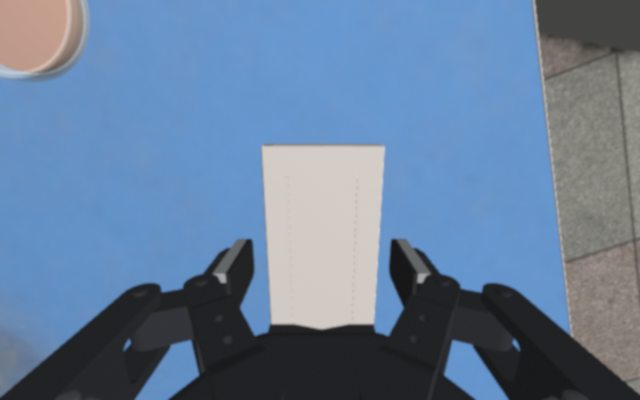

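Emit:
carry_out(twist=[[0,0,0],[0,0,0],[0,0,0]], slide=[[0.1,0.4,0],[0.1,0.8,0],[0.1,0.8,0]], claw=[7.0,7.0,7.0])

```text
time: 2.88
position: [0.5965, -0.3448, 0.0141]
ee_rot: [-0.378, -2.019, 2.018]
wrist_force: [-0.2, -1.1, 0.5]
gripper_width: 0.0698
```

Emit:
carry_out(twist=[[0,0,0],[0,0,0],[0,0,0],[0,0,0],[0,0,0],[0,0,0]], slide=[[0,0,0],[0,0,0],[0,0,0],[0,0,0],[0,0,0],[0,0,0]], claw=[5.4,5.4,5.4,5.4,5.4,5.4], newtons=40)

```text
time: 3.62
position: [0.5969, -0.3451, 0.0145]
ee_rot: [-0.38, -2.019, 2.019]
wrist_force: [-0.1, -0.0, 4.7]
gripper_width: 0.0591
```

Emit:
carry_out(twist=[[0,0,0],[0,0,0],[0,0,0],[0,0,0],[0,0,0]], slide=[[0,-2,0],[0,-6,0],[0,-12,0],[0,-16,0],[0,-16,0]], claw=[5.4,5.4,5.4,5.4,5.4])

```text
time: 4.25
position: [0.5986, -0.3461, 0.1794]
ee_rot: [-0.387, -2.019, 2.024]
wrist_force: [0.7, 0.1, -1.3]
gripper_width: 0.059
```

```bash
python3 - <<'E'
from h import *
print(manip.observe()['position'],manip.observe()['wrist_force'])
cv2.imwrite("pics/w3.png",optics.snapshot('wrist')[:,:,::-1])
cv2.imwrite("pics/s3.png",optics.snapshot('scene')[:,:,::-1])
E
```

```text
[ 0.59855412 -0.34608564  0.17943482] [ 0.65943227  0.05920685 -1.3386093 ]
```

View pics/w3.png

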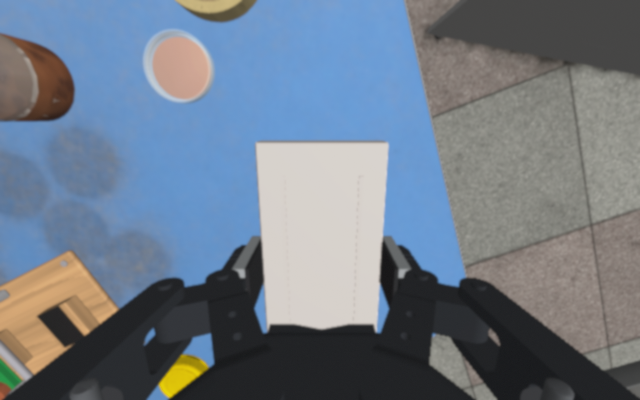

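View pics/s3.png

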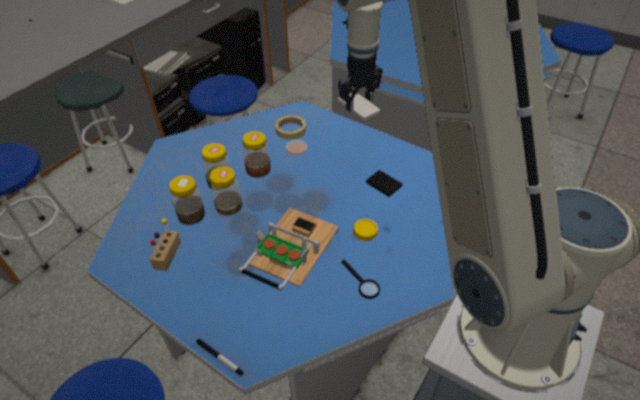

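```bash
python3 - <<'E'
from h import *
o=manip.observe()
Rt=Ro.from_rotvec(o['ee_rot']).as_matrix()
for ty in (0,.0005,.002):
  for uv in [(257,143),(388,143)]:
    C,d=ray('wrist',uv,o); C=Rt.T@(C-o['position']);d=Rt.T@d
    print(ty,(C+d*(ty-C[1])/d[1]).round(4))
for a,b in [((243,85),(213,153)),((297,78),(254,140)),((338,101),(0,0))][:2]:
  print(two('top',a,'scene',b))
go([.68,.11,.26],-84.8)
E
```

```text
0 [-0.0581  0.     -0.0286]
0 [-0.0581  0.      0.0301]
0.0005 [-0.0581  0.0005 -0.0287]
0.0005 [-0.058   0.0005  0.0302]
0.002 [-0.0579  0.002  -0.029 ]
0.002 [-0.0579  0.002   0.0305]
(array([0.78468906, 0.08060465, 0.22685383]), np.float64(0.061286703556176526))
(array([ 0.7918815 , -0.04414663,  0.18882885]), np.float64(0.10623569501427252))
twist [-0.    -0.462 -0.   ] slide cm [  8.71  -8.52 -45.42]
```

```bash
python3 - <<'E'
from h import *
go([.41,.10,.28],-84.8)
E
```

```text
twist [-0.    -0.462 -0.   ] slide cm [ 33.51 -10.53 -34.69]
```

Emit:
carry_out(twist=[[0,0,0],[0,-0.46,0],[0,-0.46,0],[0,-0.46,0],[0,-0.46,0],[0,-0.46,0],[0,-0.46,0],[0,-0.46,0],[0,-0.46,0],[0,-0.46,0],[0,-0.46,0],[0,-0.46,0],[0,-0.46,0],[0,-0.46,0]], slide=[[2,-5,-2],[6,-10,-6],[10,-10.5,-10],[14,-10.5,-14],[17,-10.5,-18],[21,-10.5,-22],[25,-10.5,-26],[29,-10.5,-30],[33.5,-10.5,-34.7],[33.5,-10.5,-34.7],[33.5,-10.5,-34.7],[33.5,-10.5,-34.7],[33.5,-10.5,-34.7],[33.5,-10.5,-34.7]], claw=[5.4,5.4,5.4,5.4,5.4,5.4,5.4,5.4,5.4,5.4,5.4,5.4,5.4,5.4])

```text
time: 6.1
position: [0.4106, 0.0991, 0.2792]
ee_rot: [-0.095, 2.177, -2.177]
wrist_force: [0.1, 0.7, 0.0]
gripper_width: 0.0591
```

```bash
python3 - <<'E'
from h import *
o=manip.observe();np.save("o4.npy",np.r_[o['position'],o['ee_rot']])
im=optics.snapshot('wrist')[:,:,::-1];cv2.imwrite("pics/w4.png",im)
print(o['position'],o['gripper_width'],Ro.from_rotvec(o['ee_rot']).as_matrix().round(3))
E
```

```text
[0.41064419 0.09912274 0.27916652] 0.059087741514564786 [[-0.996 -0.     0.087]
 [-0.087 -0.    -0.996]
 [ 0.    -1.     0.   ]]
```

View pics/w4.png

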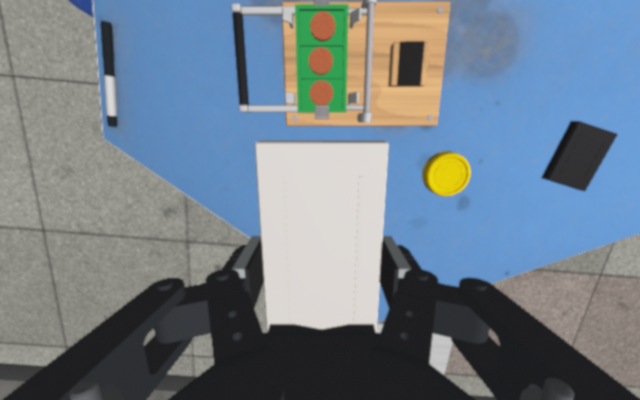

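```bash
python3 - <<'E'
from h import *
im=cv2.imread("pics/w4.png");v=np.load("o4.npy");o=dict(position=v[:3],ee_rot=v[3:])
cv2.imwrite("pics/w4c.png",cv2.resize(im[0:130,230:460],None,fx=3.4,fy=3.4,interpolation=cv2.INTER_CUBIC))
T=cv2.cvtColor(im,cv2.COLOR_BGR2HSV);t0=cv2.imread("pics/top0.png");T0=cv2.cvtColor(t0,cv2.COLOR_BGR2HSV);s0=cv2.cvtColor(cv2.imread("pics/scene0.png"),cv2.COLOR_BGR2HSV)
def discs(I,box):
    m=((I[...,0]<14)&(I[...,1]>125)).astype(np.uint8);k=np.zeros_like(m);x0,y0,x1,y1=box;k[y0:y1,x0:x1]=m[y0:y1,x0:x1]
    cs=sorted(cv2.findContours(k,cv2.RETR_EXTERNAL,cv2.CHAIN_APPROX_NONE)[0],key=cv2.contourArea)[-3:]
    e=[(cv2.minEnclosingCircle(c)[0],cv2.contourArea(c)) for c in cs]; e.sort(key=lambda a:a[0][1]);return e
W=discs(T,(300,5,346,112));P=discs(T0,(240,190,265,235));S=discs(s0,(255,235,302,265))
print(W,P,S)
p=optics.camera_params('wrist')
for i in range(3):
    rs=[ray('wrist',W[i][0],o),ray('top',P[i][0]),ray('scene',S[i][0])]
    A=[];b=[]
    for c,d in rs:
        d=d/np.linalg.norm(d);M=np.eye(3)-np.outer(d,d);A.append(M);b.append(M@c)
    X=np.linalg.lstsq(np.vstack(A),np.hstack(b),rcond=None)[0]
    X2=np.linalg.lstsq(np.vstack(A[::2]),np.hstack(b[::2]),rcond=None)[0]
    X3=np.linalg.lstsq(np.vstack(A[:2]),np.hstack(b[:2]),rcond=None)[0]
    print(X.round(4),X2.round(4),X3.round(4))
g=((T[...,0]>45)&(T[...,0]<80)&(T[...,1]>100)).astype(np.uint8);g[125:]=0;g[:,:285]=0;g[:,360:]=0
c=max(cv2.findContours(g,cv2.RETR_EXTERNAL,cv2.CHAIN_APPROX_NONE)[0],key=cv2.contourArea)
for z in (.036,.04,.045):
    G=np.array([onz('wrist',x,z,o)[:2] for x in c[:,0]])*1000
    print(z,cv2.minAreaRect(G.astype(np.float32)))
E
```

```text
[((322.5, 25.685184478759766), 472.0), ((320.0, 60.5), 416.0), ((320.9285583496094, 92.5), 368.0)] [((249.3431396484375, 197.0490264892578), 59.0), ((249.75, 210.75), 60.5), ((251.42857360839844, 223.7142791748047), 59.5)] [((268.875, 243.625), 62.5), ((281.0, 250.0), 63.0), ((293.7295227050781, 254.56556701660156), 63.0)]
[0.5825 0.1124 0.0404] [0.5819 0.1122 0.0406] [0.5833 0.1128 0.0404]
[0.546  0.112  0.0393] [0.5455 0.1121 0.0397] [0.5468 0.1125 0.0373]
[0.511  0.1078 0.0407] [0.5102 0.1081 0.0416] [0.5117 0.1086 0.0343]
0.036 ((547.2369384765625, 111.09091186523438), (116.73811340332031, 60.925506591796875), 4.958362579345703)
0.04 ((546.4934692382812, 111.02593994140625), (115.47665405273438, 60.26715850830078), 4.958359718322754)
0.045 ((545.564208984375, 110.94471740722656), (113.89988708496094, 59.444236755371094), 4.958335876464844)
```

View pics/w4c.png

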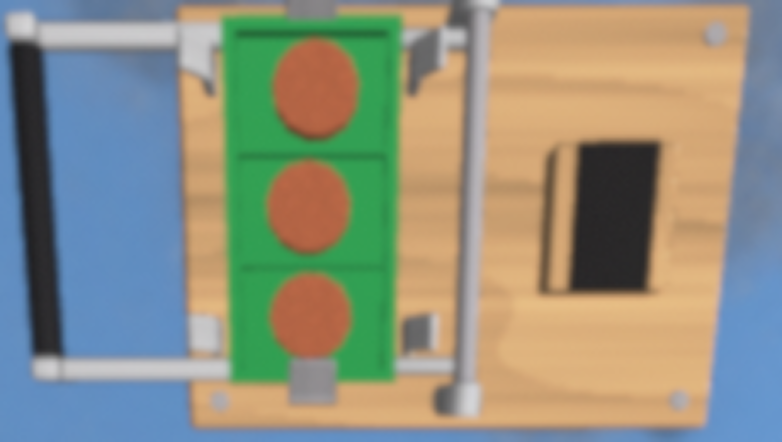

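```bash
python3 - <<'E'
from h import *
go([.5468,.1116,.12],-84.9)
E
```

```text
twist [-0.    -0.002  0.   ] slide cm [-13.68  15.92  -0.04]
```

Emit:
carry_out(twist=[[0,0,0],[0,0,0],[0,0,0],[0,0,0],[0,0,0],[0,0,0],[0,0,0]], slide=[[-5,0,0],[-10,2,0],[-13.7,7,0],[-13.7,12,0],[-13.7,15.9,0],[-13.7,15.9,0],[-13.7,15.9,0]], claw=[5.4,5.4,5.4,5.4,5.4,5.4,5.4])

```text
time: 7.02
position: [0.5478, 0.1121, 0.1216]
ee_rot: [-0.095, 2.176, -2.175]
wrist_force: [0.2, -0.1, -0.7]
gripper_width: 0.0586
```

```bash
python3 - <<'E'
from h import *
o=manip.observe();print(o['position'])
a=optics.snapshot('top')[:,:,::-1];cv2.imwrite("pics/t5.png",a)
s=optics.snapshot('scene')[:,:,::-1]
cv2.imwrite("pics/s5.png",cv2.resize(s[140:300,200:400],None,fx=3.6,fy=3.6,interpolation=cv2.INTER_CUBIC))
go([.5468,.1116,.075],-84.9)
E
```

```text
[0.54777135 0.11205396 0.12164982]
twist [ 0.    -0.    -0.003] slide cm [0.16 4.74 0.05]
```

View pics/s5.png

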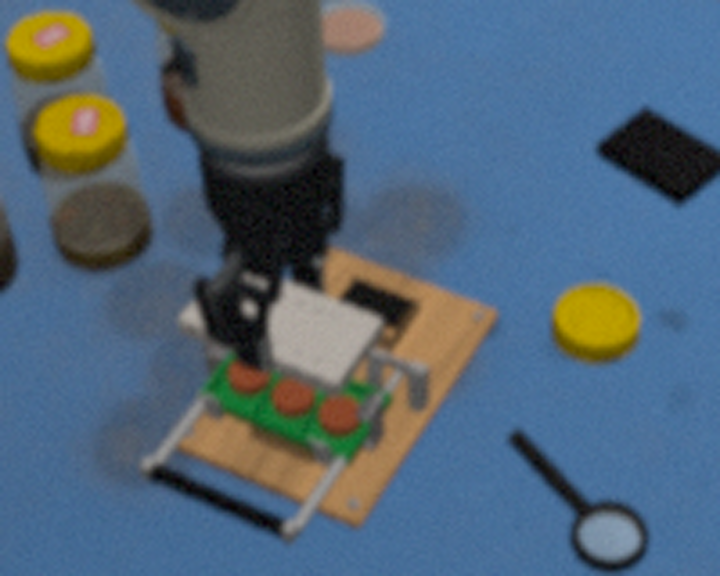

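Emit:
carry_out(twist=[[0,0,0],[0,0,0],[0,0,0],[0,0,0],[0,0,0],[0,0,0]], slide=[[0,2,0],[0,3.5,0],[0,4.0,0],[0,4.4,0],[0,4.8,0],[0,4.8,0]], claw=[5.4,5.4,5.4,5.4,5.4,5.4])

```text
time: 7.88
position: [0.5473, 0.1121, 0.0724]
ee_rot: [-0.096, 2.176, -2.175]
wrist_force: [2.4, 0.9, 1.6]
gripper_width: 0.0593
```

```bash
python3 - <<'E'
from h import *
o=manip.observe();print(o['position'],o['wrist_force'])
im=optics.snapshot('wrist')[:,:,::-1];cv2.imwrite("pics/w6.png",im)
s=optics.snapshot('scene')[:,:,::-1]
cv2.imwrite("pics/s6.png",cv2.resize(s[190:300,230:350],None,fx=5,fy=5,interpolation=cv2.INTER_CUBIC))
E
```

```text
[0.54733462 0.11214924 0.07244916] [2.44560525 0.88623479 1.58244528]
```

View pics/s6.png

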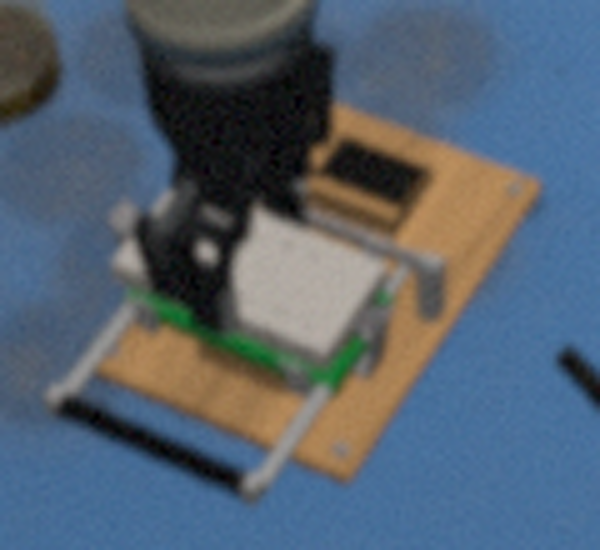

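View pics/w6.png

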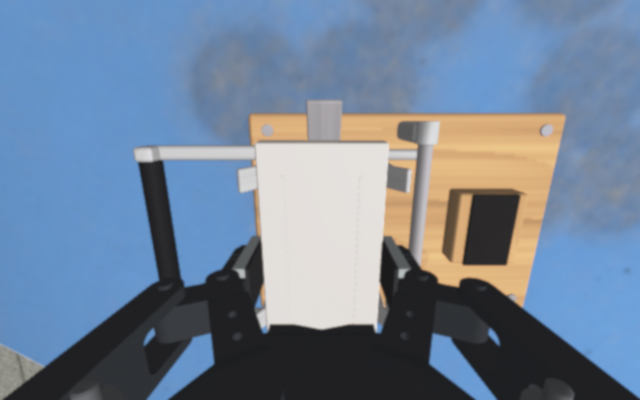

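Emit:
carry_out(twist=[[0,0,0],[0,0,0],[0,0,0],[0,0,0]], slide=[[-0.1,0.3,0],[-0.1,0.6,0],[-0.1,0.9,0],[-0.1,0.9,0]], claw=[5.4,5.4,5.4,5.4])

```text
time: 8.48
position: [0.5471, 0.112, 0.0626]
ee_rot: [-0.098, 2.176, -2.177]
wrist_force: [-0.7, -0.1, -2.2]
gripper_width: 0.0588
```

Emit:
carry_out(twist=[[0,0,0],[0,0,0],[0,0,0],[0,0,0]], slide=[[0,0.3,0],[0,0.6,0],[0,0.9,0],[0,0.9,0]], claw=[5.4,5.4,5.4,5.4])

```text
time: 8.98
position: [0.5486, 0.1122, 0.058]
ee_rot: [-0.095, 2.175, -2.175]
wrist_force: [-13.3, -3.3, 46.7]
gripper_width: 0.0588
```

```bash
python3 - <<'E'
from h import *
o=manip.observe();print(o['position'],o['wrist_force'])
im=optics.snapshot('wrist')[:,:,::-1];cv2.imwrite("pics/w7.png",im)
E
```

```text
[0.54860474 0.11222753 0.05798467] [-13.30481258  -3.30257366  46.69001367]
```

View pics/w7.png

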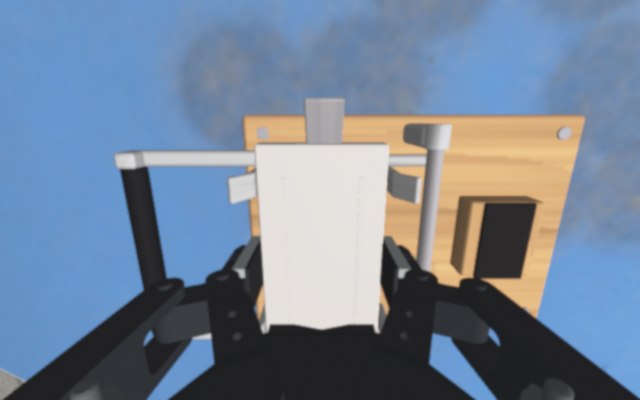

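Emit:
carry_out(twist=[[0,0,0],[0,0,0]], slide=[[0,-0.4,0],[0,-0.4,0]], claw=[5.4,5.4])

```text
time: 9.28
position: [0.5475, 0.1121, 0.0584]
ee_rot: [-0.097, 2.176, -2.176]
wrist_force: [-3.0, 0.1, 4.2]
gripper_width: 0.0589
```

```bash
python3 - <<'E'
from h import *
o=manip.observe();print(o['position'],o['wrist_force'],o['moment'])
s=optics.snapshot('scene')[:,:,::-1]
cv2.imwrite("pics/s8.png",cv2.resize(s[200:290,235:335],None,fx=6,fy=6,interpolation=cv2.INTER_CUBIC))
im=optics.snapshot('wrist')[:,:,::-1]
cv2.imwrite("pics/w8.png",cv2.resize(im[80:340,200:460],None,fx=2.2,fy=2.2,interpolation=cv2.INTER_CUBIC))
E
```

```text
[0.54754319 0.11208367 0.05835832] [-3.02913616  0.07633239  4.24324046] [-0.05694537  0.31862828 -0.0492202 ]
```

View pics/s8.png

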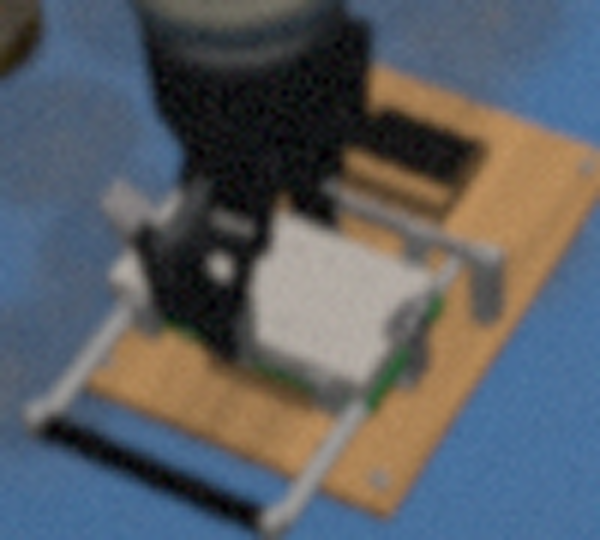

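View pics/w8.png

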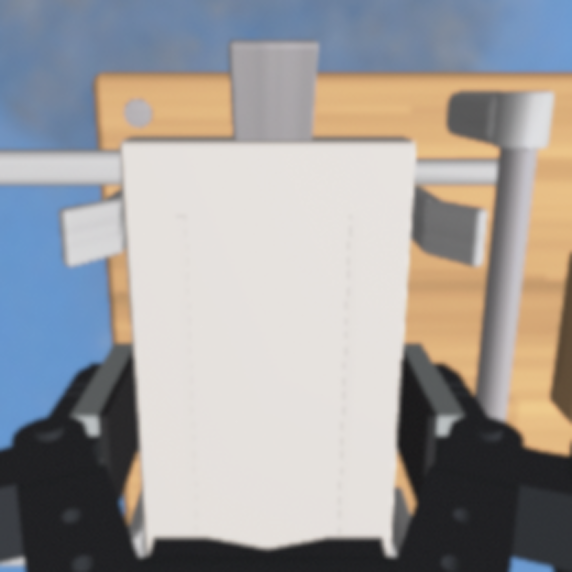

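```bash
python3 - <<'E'
from h import *
s=cv2.imread("pics/s8.png")
def box(c,z,col,L=.116,W=.06,yaw=5.1):
    a=np.radians(yaw);u=np.array([np.cos(a),np.sin(a),0]);v=np.array([-np.sin(a),np.cos(a),0])
    P=[np.array([*c,z])+u*i*L/2+v*j*W/2 for i,j in((1,1),(1,-1),(-1,-1),(-1,1))]
    q=np.array([((proj('scene',p)-[235,200])+.5)*6-.5 for p in P]);print(z,q.round())
    cv2.polylines(s,[q.astype(int)],True,col,1)
box((.547,.111),.038,(0,255,0));box((.547,.111),.058,(0,0,255))
box((.547,.111),.052,(255,0,255))
cv2.imwrite("pics/s8d.png",s)
E
```

```text
0.038 [[112. 302.]
 [192. 201.]
 [438. 301.]
 [364. 409.]]
0.058 [[107. 271.]
 [187. 169.]
 [436. 269.]
 [362. 378.]]
0.052 [[109. 280.]
 [188. 178.]
 [437. 279.]
 [362. 387.]]
```

View pics/s8d.png

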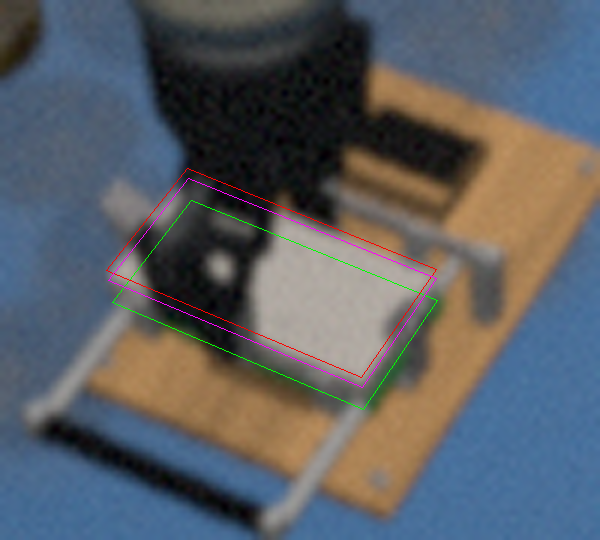

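Emit:
carry_out(twist=[[0,0,0],[0,0,0],[0,0,0],[0,0,0],[0,0,0],[0,0,0],[0,0,0],[0,0,0]], slide=[[0,0,0],[0,0,0],[0,0,0],[0,-2,0],[0,-5,0],[2,-8,0],[5,-10,0],[5,-10,0]], claw=[6.7,6.7,6.7,6.7,6.7,6.7,6.7,6.7])

```text
time: 10.38
position: [0.4972, 0.1077, 0.1595]
ee_rot: [-0.095, 2.176, -2.175]
wrist_force: [0.3, 0.6, -0.2]
gripper_width: 0.0669
```

```bash
python3 - <<'E'
from h import *
o=manip.observe();print(o['position'],o['wrist_force'],o['moment'])
np.save("o9.npy",np.r_[o['position'],o['ee_rot']])
im=optics.snapshot('wrist')[:,:,::-1];cv2.imwrite("pics/w9.png",im)
s=optics.snapshot('scene')[:,:,::-1];cv2.imwrite("pics/s9full.png",s)
cv2.imwrite("pics/s9.png",cv2.resize(s[200:290,235:335],None,fx=6,fy=6,interpolation=cv2.INTER_CUBIC))
E
```

```text
[0.49720546 0.10766509 0.15949813] [ 0.30841522  0.60302139 -0.16889259] [ 0.01738024 -0.0044377   0.00099884]
```

View pics/s9.png

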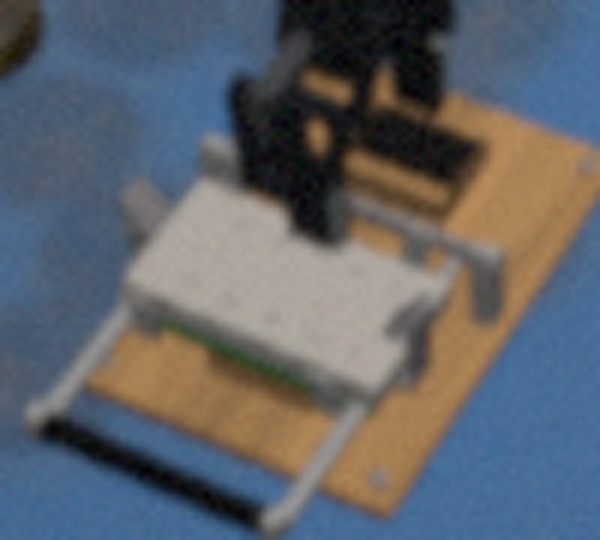

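View pics/w9.png

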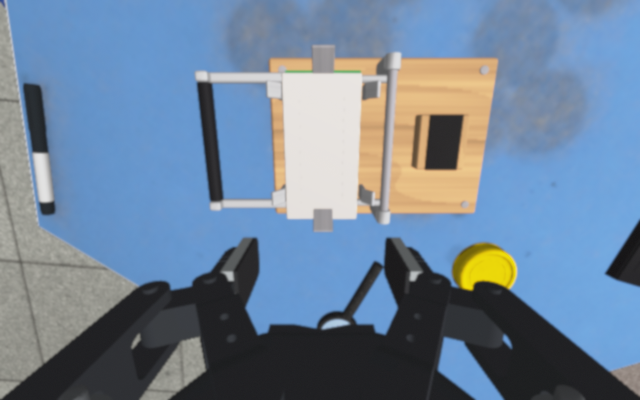

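```bash
python3 - <<'E'
from h import *
v=np.load("o9.npy");o=dict(position=v[:3],ee_rot=v[3:])
im=cv2.imread("pics/w9.png")
cv2.imwrite("pics/w9c.png",cv2.resize(im[35:240,190:410],None,fx=3,fy=3,interpolation=cv2.INTER_CUBIC))
T=cv2.cvtColor(im,cv2.COLOR_BGR2HSV)
m=((T[...,1]<25)&(T[...,2]>190)).astype(np.uint8);m[240:]=0;m[:40]=0;m[:,:278]=0;m[:,368:]=0
m=cv2.morphologyEx(m,cv2.MORPH_OPEN,np.ones((9,9)))
c=max(cv2.findContours(m,cv2.RETR_EXTERNAL,cv2.CHAIN_APPROX_NONE)[0],key=cv2.contourArea)
ap=cv2.approxPolyDP(c,6,True)[:,0];print(ap)
for z in(.048,.052,.056):
    G=np.array([onz('wrist',x,z,o)[:2] for x in c[:,0]])*1000;print(z,cv2.minAreaRect(G.astype(np.float32)))
    print(np.array([onz('wrist',x,z,o) for x in ap]).round(4).tolist())
for uv in [(322,58),(322,71),(322,231)]: print(uv,onz('wrist',uv,.07,o),onz('wrist',uv,.038,o))
E
```

```text
[[282  73]
 [287 217]
 [331 208]
 [333 218]
 [354 218]
 [361  75]]
0.048 ((540.2005004882812, 111.56533813476562), (121.1794204711914, 63.154327392578125), 5.037909507751465)
[[0.5978, 0.1478, 0.048], [0.4781, 0.1372, 0.048], [0.4901, 0.0984, 0.048], [0.4808, 0.0957, 0.048], [0.4825, 0.0767, 0.048], [0.6019, 0.0855, 0.048]]
0.052 ((540.6126708984375, 111.60094451904297), (119.14805603027344, 62.09566116333008), 5.037908554077148)
[[0.5973, 0.1472, 0.052], [0.4795, 0.1368, 0.052], [0.4913, 0.0986, 0.052], [0.4822, 0.096, 0.052], [0.4839, 0.0773, 0.052], [0.6012, 0.086, 0.052]]
0.056 ((541.0248413085938, 111.63655090332031), (117.11670684814453, 61.036991119384766), 5.0379109382629395)
[[0.5967, 0.1466, 0.056], [0.481, 0.1364, 0.056], [0.4926, 0.0989, 0.056], [0.4836, 0.0963, 0.056], [0.4852, 0.078, 0.056], [0.6006, 0.0865, 0.056]]
(322, 58) [0.60703551 0.11698143 0.07      ] [0.6132765  0.11746773 0.038     ]
(322, 71) [0.59860779 0.11622836 0.07      ] [0.60360379 0.11660341 0.038     ]
(322, 231) [0.47632044 0.10530121 0.07      ] [0.46325147 0.10406204 0.038     ]
```

View pics/w9c.png

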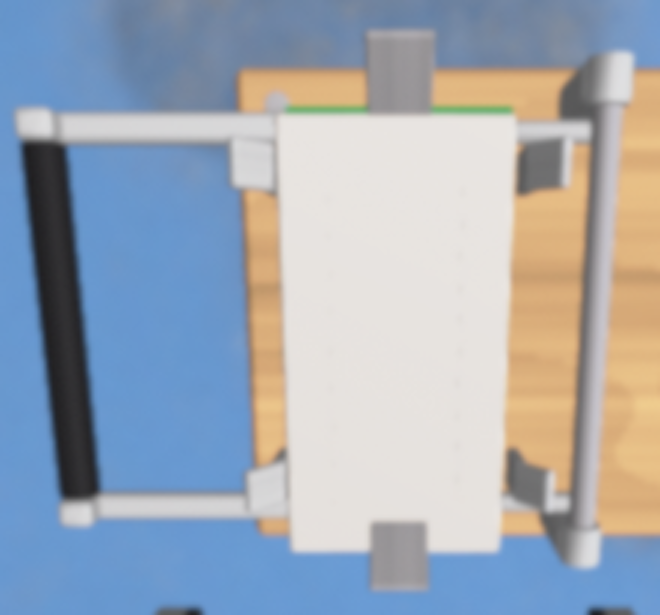

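```bash
python3 - <<'E'
from h import *
v=np.load("o9.npy");o=dict(position=v[:3],ee_rot=v[3:])
f=lambda u,w,z:onz('wrist',(190+(u+.5)/3-.5,35+(w+.5)/3-.5),z,o)
a=np.radians(5.1);U=np.array([np.cos(a),np.sin(a),0])
ref=np.array([.547,.111,0])
def s(p): return round(float((p-ref)@U)*1000,1)
for n,(p,q,z) in dict(board=((400,70),(440,533),.008),arms=((190,128),(200,506),.045),armsR=((550,130),(550,503),.045),handle=((42,142),(80,497),.045),
  hinge=((610,52),(580,567),.048),guidesL=((252,137),(268,510),.055),guidesLb=((265,190),(268,465),.045),guidesR=((545,195),(525,450),.045),catchouter=((402,30),(398,590),.065),tray=((395,112),(400,550),.055)).items():
    A,B=s(f(*p,z)),s(f(*q,z));print(n,A,B,"mid",(A+B)/2,"span",A-B)
E
```

```text
board 72.5 -75.3 mid -1.3999999999999986 span 147.8
arms 51.1 -54.3 mid -1.5999999999999979 span 105.4
armsR 50.6 -53.4 mid -1.3999999999999986 span 104.0
handle 47.7 -51.5 mid -1.8999999999999986 span 99.2
hinge 68.8 -72.8 mid -2.0 span 141.6
guidesL 47.6 -52.5 mid -2.4499999999999993 span 100.1
guidesLb 35.5 -41.6 mid -3.0500000000000007 span 77.1
guidesR 34.2 -37.1 mid -1.4499999999999993 span 71.30000000000001
catchouter 70.0 -73.3 mid -1.6499999999999986 span 143.3
tray 53.5 -64.8 mid -5.649999999999999 span 118.3
```

```bash
python3 - <<'E'
from h import *
go([.5435,.1118,.059],-84.9)
E
```

```text
twist [ 0.    -0.    -0.001] slide cm [-4.5   9.95  0.  ]
```

Emit:
carry_out(twist=[[0,0,0],[0,0,0],[0,0,0],[0,0,0],[0,0,0],[0,0,0],[0,0,0],[0,0,0],[0,0,0]], slide=[[-3,0,0],[-4.5,4,0],[-4.5,8,0],[-4.5,9.9,0],[-4.5,9.9,0],[-4.5,9.9,0],[-4.5,9.9,0],[-4.5,9.9,0],[-4.5,9.9,0]], claw=[6.7,6.7,6.7,6.7,6.7,5.4,5.4,5.4,5.4], newtons=40)

```text
time: 11.6
position: [0.5429, 0.1116, 0.0596]
ee_rot: [-0.096, 2.176, -2.176]
wrist_force: [-0.8, -0.9, -4.8]
gripper_width: 0.0591
```

Emit:
carry_out(twist=[[0,0,0],[0,0,0],[0,0,0]], slide=[[0,-0.3,0],[0,-0.5,0],[0,-0.5,0]], claw=[5.4,5.4,5.4])

```text
time: 11.98
position: [0.5433, 0.1117, 0.0645]
ee_rot: [-0.096, 2.175, -2.175]
wrist_force: [2.1, -1.8, -10.4]
gripper_width: 0.0589
```

```bash
python3 - <<'E'
from h import *
o=manip.observe();print(o['position'],o['wrist_force'],o['moment'])
im=optics.snapshot('wrist')[:,:,::-1]
cv2.imwrite("pics/w10.png",cv2.resize(im[80:340,200:460],None,fx=2.2,fy=2.2,interpolation=cv2.INTER_CUBIC))
E
```

```text
[0.54328982 0.11169437 0.06449247] [  2.08233839  -1.7810722  -10.38032187] [ 0.12099262 -0.8506574   0.16399735]
```

View pics/w10.png

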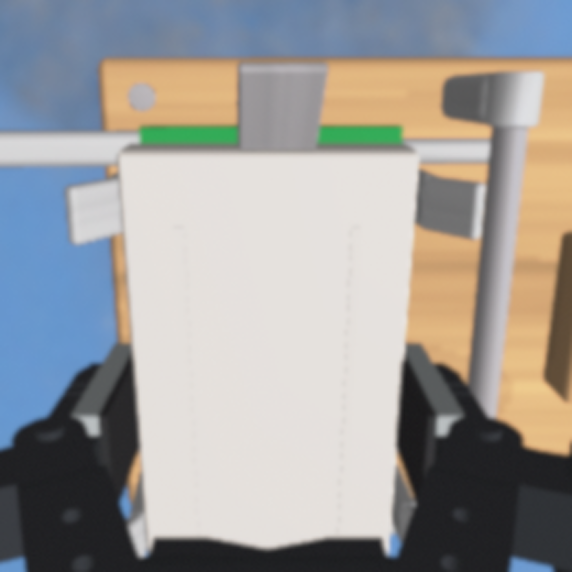

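Emit:
carry_out(twist=[[0,0,0],[0,0,0],[0,0,0],[0,0,0],[0,0,0],[0,0,0]], slide=[[0,0.3,0],[0,0.4,0],[-0.2,0.4,0],[-0.4,0.4,0],[-0.4,0.7,0],[-0.4,0.7,0]], claw=[5.4,5.4,5.4,5.4,5.4,5.4])

```text
time: 12.78
position: [0.5471, 0.112, 0.0578]
ee_rot: [-0.096, 2.176, -2.176]
wrist_force: [-2.7, 0.2, 5.8]
gripper_width: 0.0588
```

```bash
python3 - <<'E'
from h import *
o=manip.observe();print(o['position'],o['wrist_force'],o['moment'])
im=optics.snapshot('wrist')[:,:,::-1]
cv2.imwrite("pics/w11.png",cv2.resize(im[80:340,200:460],None,fx=2.2,fy=2.2,interpolation=cv2.INTER_CUBIC))
E
```

```text
[0.54707137 0.11200359 0.05779872] [-2.66971651  0.15965531  5.81237047] [-0.09234143  0.82493886 -0.03249847]
```

View pics/w11.png

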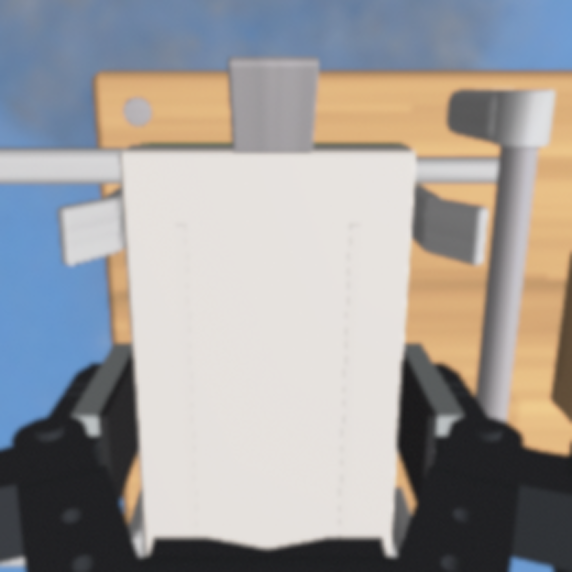

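Emit:
carry_out(twist=[[0,0,0],[0,0,0],[0,0,0],[0,0,0],[0,0,0],[0,0,0],[0,0,0],[0,0,0]], slide=[[0,0,0],[0,0,0],[0,0,0],[0,-2,0],[0,-5,0],[2,-8,0],[5,-10,0],[5,-10,0]], claw=[6.7,6.7,6.7,6.7,6.7,6.7,6.7,6.7])

```text
time: 13.82
position: [0.4962, 0.1075, 0.1586]
ee_rot: [-0.095, 2.175, -2.175]
wrist_force: [0.3, -0.2, 0.1]
gripper_width: 0.0669
```

```bash
cat >> h.py <<'E'
def trayview(tag):
    o=manip.observe();im=np.ascontiguousarray(optics.snapshot('wrist')[:,:,::-1]);print(o['position'],o['wrist_force'])
    np.save(f"o{tag}.npy",np.r_[o['position'],o['ee_rot']]);cv2.imwrite(f"pics/w{tag}.png",im)
    cv2.imwrite(f"pics/w{tag}c.png",cv2.resize(im[35:240,190:410],None,fx=2.9,fy=2.9,interpolation=cv2.INTER_CUBIC))
E
python3 - <<'E'
from h import *
trayview(12)
E
```

```text
[0.49619653 0.10754056 0.15856052] [ 0.25501383 -0.20542957  0.12726006]
```

View pics/w12c.png

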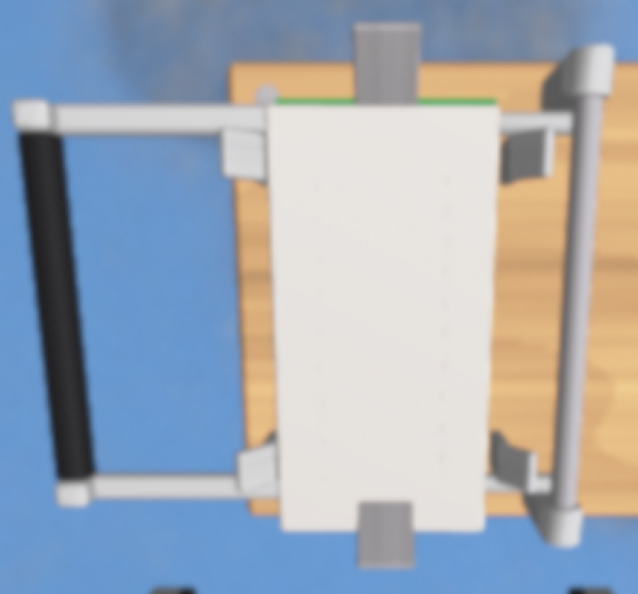

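```bash
python3 - <<'E'
from h import *
go([.581,.1148,.085],-84.9)
E
```

```text
twist [ 0.    -0.    -0.002] slide cm [-8.4   7.31  0.03]
```

Emit:
carry_out(twist=[[0,0,0],[0,0,0],[0,0,0],[0,0,0],[0,0,0],[0,0,0],[0,0,0],[0,0,0]], slide=[[-4,0,0],[-8.4,0,0],[-8.4,0,0],[-8.4,3,0],[-8.4,6,0],[-8.4,7.3,0],[-8.4,7.3,0],[-8.4,7.3,0]], claw=[0,0,0,0,0,0,0,0])

```text
time: 14.88
position: [0.5813, 0.1152, 0.0851]
ee_rot: [-0.095, 2.176, -2.175]
wrist_force: [-0.0, -0.1, -0.0]
gripper_width: 0.0
```

Emit:
carry_out(twist=[[0,0,0],[0,0,0],[0,0,0],[0,0,0],[0,0,0]], slide=[[0,0.4,0],[0,0.8,0],[0,1.1,0],[0,1.3,0],[0,1.3,0]], claw=[0,0,0,0,0])

```text
time: 15.5
position: [0.5813, 0.1152, 0.0756]
ee_rot: [-0.095, 2.176, -2.175]
wrist_force: [-15.2, -2.7, 47.1]
gripper_width: -0.0001
```

Emit:
carry_out(twist=[[0,0,0],[0,0,0],[0,0,0],[0,0,0],[0,0,0],[0,0,0],[0,0,0]], slide=[[0,-1,0],[0,-4,0],[1,-6,0],[4,-6,0],[4,-6,0],[4,-6,0],[4,-6,0]], claw=[0,0,0,6.7,6.7,6.7,6.7])

```text
time: 16.38
position: [0.5416, 0.1116, 0.1312]
ee_rot: [-0.096, 2.176, -2.176]
wrist_force: [1.0, -0.4, -0.1]
gripper_width: 0.0669
```

```bash
python3 - <<'E'
from h import *
print(manip.observe()['position'],manip.observe()['gripper_width'])
go([.5435,.1118,.060],-84.9)
im=optics.snapshot('wrist')[:,:,::-1]
cv2.imwrite("pics/w13.png",im)
E
```

```text
[0.54164678 0.1115989  0.13121475] 0.06691691557140161
twist [ 0.    -0.    -0.001] slide cm [-0.18  7.12 -0.  ]
```

View pics/w13.png

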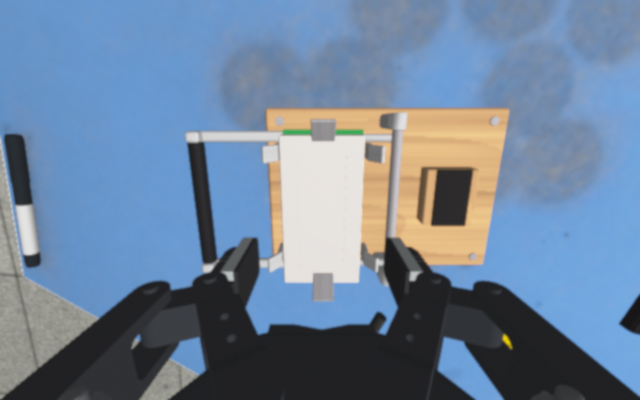

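Emit:
carry_out(twist=[[0,0,0],[0,0,0],[0,0,0],[0,0,0],[0,0,0],[0,0,0],[0,0,0],[0,0,0]], slide=[[-0.2,4,0],[-0.2,6.5,0],[-0.2,7.1,0],[-0.2,7.1,0],[-0.2,7.1,0],[-0.2,7.1,0],[-0.2,7.1,0],[-0.2,7.1,0]], claw=[6.7,6.7,6.7,6.7,5.4,5.4,5.4,5.4], newtons=50)

```text
time: 17.42
position: [0.5437, 0.1118, 0.0614]
ee_rot: [-0.095, 2.175, -2.175]
wrist_force: [-0.2, 0.1, 6.6]
gripper_width: 0.0589
```

Emit:
carry_out(twist=[[0,0,0],[0,0,0],[0,0,0],[0,0,0],[0,0,0]], slide=[[-0.2,0,0],[-0.4,0,0],[-0.6,0,0],[-0.6,0.2,0],[-0.6,0.2,0]], claw=[5.4,5.4,5.4,5.4,5.4])

```text
time: 18.05
position: [0.5475, 0.1121, 0.0611]
ee_rot: [-0.099, 2.177, -2.177]
wrist_force: [-17.1, -3.2, 39.8]
gripper_width: 0.0584
```

```bash
python3 - <<'E'
from h import *
o=manip.observe();print(o['position'],o['wrist_force'],o['moment'])
im=optics.snapshot('wrist')[:,:,::-1]
cv2.imwrite("pics/w14.png",cv2.resize(im[80:340,200:460],None,fx=2.2,fy=2.2,interpolation=cv2.INTER_CUBIC))
E
```

```text
[0.54746519 0.11207718 0.061113  ] [-17.13927873  -3.1768865   39.77286374] [-0.47530238  2.64600205  0.01033996]
```

View pics/w14.png

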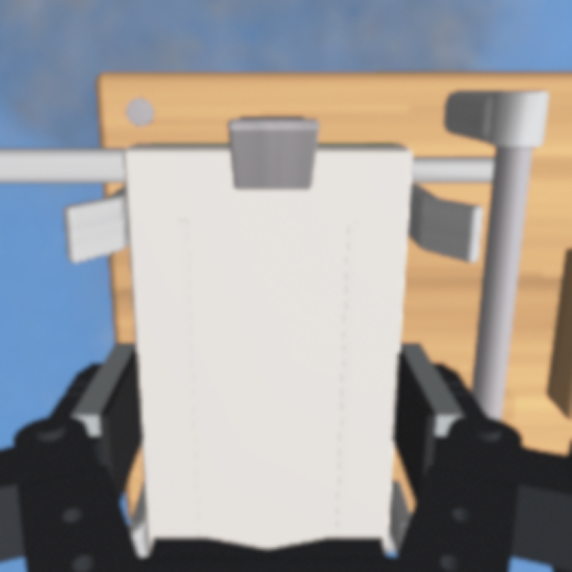

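Emit:
carry_out(twist=[[0,0,0],[0,0,0],[0,0,0],[0,0,0],[0,0,0],[0,0,0],[0,0,0],[0,0,0]], slide=[[0,-0.2,0],[0,-0.2,0],[0,-0.2,0],[0,-2,0],[0,-5,0],[0,-8,0],[0,-11,0],[0,-11,0]], claw=[6.7,6.7,6.7,6.7,6.7,6.7,6.7,6.7])

```text
time: 19.1
position: [0.5506, 0.1126, 0.1715]
ee_rot: [-0.091, 2.174, -2.173]
wrist_force: [-0.5, -0.3, -0.6]
gripper_width: 0.0672
```

```bash
python3 - <<'E'
from h import *
trayview(15)
im=cv2.imread("pics/w15.png")
cv2.imwrite("pics/w15c.png",cv2.resize(im[100:330,180:420],None,fx=2.6,fy=2.6,interpolation=cv2.INTER_CUBIC))
s=optics.snapshot('scene')[:,:,::-1]
cv2.imwrite("pics/s15.png",cv2.resize(s[200:290,235:335],None,fx=6,fy=6,interpolation=cv2.INTER_CUBIC))
E
```

```text
[0.55055367 0.11255685 0.1715345 ] [-0.46024692 -0.29289462 -0.62569273]
```

View pics/w15c.png

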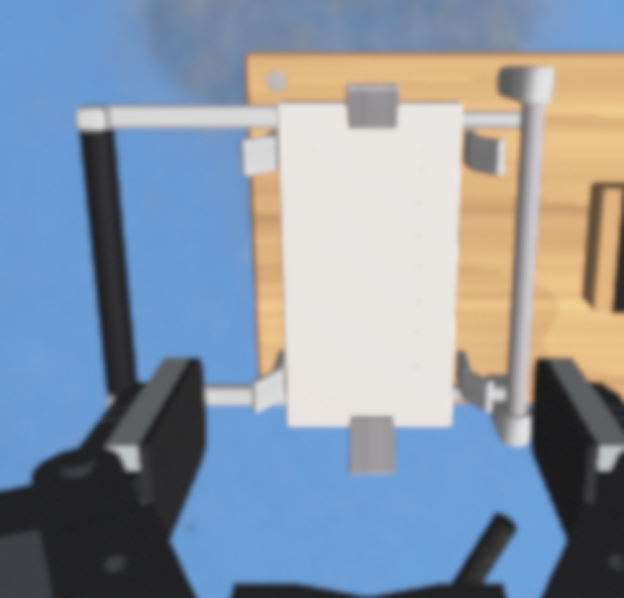

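View pics/s15.png

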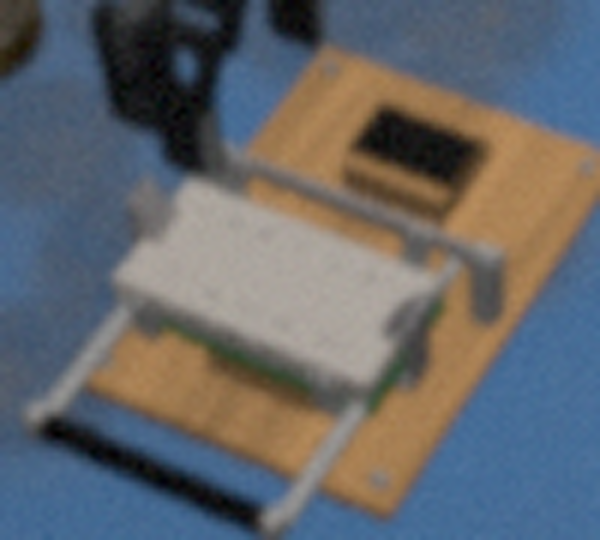

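```bash
python3 - <<'E'
from h import *
v=np.load("o15.npy");o=dict(position=v[:3],ee_rot=v[3:])
f=lambda u,w,z:onz('wrist',(180+(u+.5)/2.6-.5,100+(w+.5)/2.6-.5),z,o)
a=np.radians(5.1);U=np.array([np.cos(a),np.sin(a),0]);V=np.array([-np.sin(a),np.cos(a),0])
ref=np.array([.547,.111,0])
s=lambda p:round(float((p-ref)@U)*1000,1)
for n,(p,q,z) in dict(arms=((190,117),(230,394),.045),hinge=((525,68),(515,443),.048),guidesL=((260,135),(268,410),.058),catchouter=((372,85),(372,474),.076),catchinner=((372,127),(372,417),.06),tray50=((372,102),(370,427),.050),tray=((372,102),(370,427),.058),tray64=((372,102),(370,427),.064)).items():
    A,B=s(f(*p,z)),s(f(*q,z));print(n,A,B,"mid",round((A+B)/2,1),"span",A-B)
for (p,q) in (((279,104),(461,104)),((289,425),(452,425))):
  for z in (.05,.054,.058,.062): print(z,round(np.linalg.norm(f(*p,z)-f(*q,z))*1000,1))
E
```

```text
arms 51.0 -53.5 mid -1.2 span 104.5
hinge 67.3 -72.8 mid -2.8 span 140.1
guidesL 46.1 -53.6 mid -3.8 span 99.7
catchouter 62.8 -68.8 mid -3.0 span 131.6
catchinner 48.9 -55.4 mid -3.2 span 104.3
tray50 56.3 -64.9 mid -4.3 span 121.2
tray 56.8 -60.5 mid -1.9 span 117.3
tray64 57.1 -57.2 mid -0.1 span 114.30000000000001
0.05 61.2
0.054 60.2
0.058 59.2
0.062 58.3
0.05 62.0
0.054 61.0
0.058 60.0
0.062 59.0
```

```bash
python3 - <<'E'
from h import *
go([.5369,.2054,.12],-84.9)
E
```

```text
twist [ 0.    -0.    -0.001] slide cm [ 0.37  4.88 -9.39]
```

Emit:
carry_out(twist=[[0,0,0],[0,0,0],[0,0,0],[0,0,0],[0,0,0],[0,0,0]], slide=[[0.4,0,-5],[0.4,1,-9.4],[0.4,4,-9.4],[0.4,4.9,-9.4],[0.4,4.9,-9.4],[0.4,4.9,-9.4]], claw=[5,5,5,5,5,5])

```text
time: 19.95
position: [0.537, 0.2051, 0.1199]
ee_rot: [-0.095, 2.176, -2.176]
wrist_force: [-0.3, 0.2, 0.2]
gripper_width: 0.0504
```

```bash
python3 - <<'E'
from h import *
print(manip.observe()['position'])
go([.5369,.2054,.046],-84.9)
im=optics.snapshot('wrist')[:,:,::-1]
cv2.imwrite("pics/w16.png",im)
E
```

```text
[0.53703265 0.20513013 0.11991149]
twist [ 0.    -0.001 -0.001] slide cm [ 0.02  7.39 -0.03]
```

View pics/w16.png

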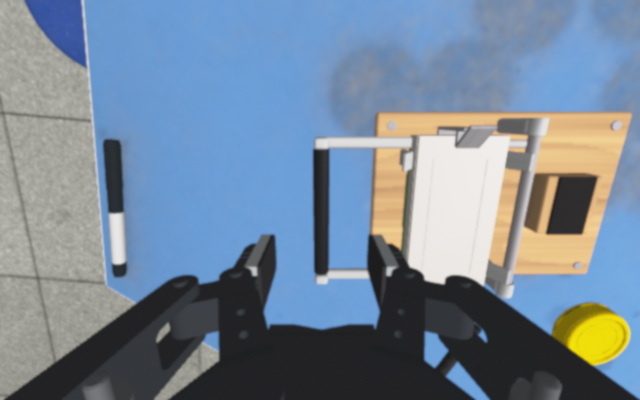

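Emit:
carry_out(twist=[[0,0,0],[0,0,0],[0,0,0],[0,0,0]], slide=[[0,4,0],[0,6.5,0],[0,7.4,0],[0,7.4,0]], claw=[5,5,5,5])

```text
time: 20.5
position: [0.5368, 0.2054, 0.0456]
ee_rot: [-0.096, 2.176, -2.176]
wrist_force: [-0.4, 0.1, 0.0]
gripper_width: 0.0504
```

Emit:
carry_out(twist=[[0,0,0],[0,0,0],[0,0,0],[0,0,0],[0,0,0],[0,0,0]], slide=[[0,0,0],[0,0,0],[0,0,0],[0,0,0],[0,0,0],[0,0,0]], claw=[0.8,0.8,0.8,0.8,0.8,0.8], newtons=25)

```text
time: 21.25
position: [0.5372, 0.2055, 0.0463]
ee_rot: [-0.095, 2.175, -2.175]
wrist_force: [-0.3, -2.1, 7.8]
gripper_width: 0.011
```

```bash
python3 - <<'E'
from h import *
o=manip.observe();print(o['position'],o['wrist_force'],o['gripper_width'])
im=optics.snapshot('wrist')[:,:,::-1]
cv2.imwrite("pics/w17.png",im)
E
```

```text
[0.53717387 0.20553472 0.04625246] [-0.28968553 -2.08117056  7.78288616] 0.011042119938087075
```

View pics/w17.png

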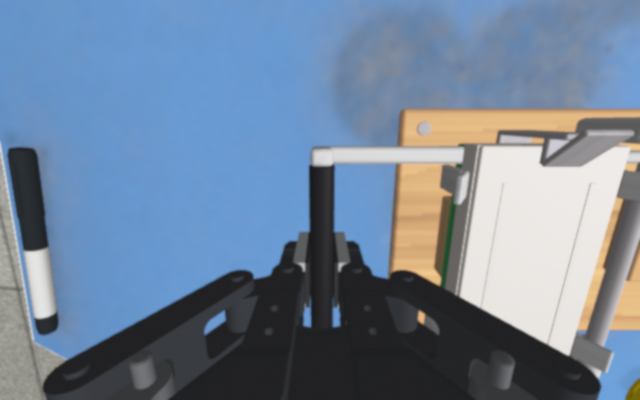

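Emit:
carry_out(twist=[[0,0,0],[0,0,0],[0,0,0],[0,0,0],[0,0,0],[0,0,0],[0,0,0],[0,0,0],[0,0,0],[0,0,0]], slide=[[0,-1.18,0.05],[0,-2.35,0.18],[0,-3.5,0.41],[0,-4.64,0.73],[0,-5.74,1.14],[0,-6.81,1.63],[0,-7.84,2.21],[0,-8.82,2.86],[0,-9.74,3.59],[0,-10.61,4.39]], claw=[0.8,0.8,0.8,0.8,0.8,0.8,0.8,0.8,0.8,0.8])

```text
time: 22.55
position: [0.5408, 0.1642, 0.1538]
ee_rot: [-0.093, 2.181, -2.17]
wrist_force: [-1.5, 14.5, 9.5]
gripper_width: 0.0108
```

```bash
python3 - <<'E'
from h import *
o=manip.observe();print(o['position'],o['wrist_force'],o['gripper_width'])
s=optics.snapshot('scene')[:,:,::-1]
cv2.imwrite("pics/s18.png",cv2.resize(s[150:300,200:360],None,fx=4,fy=4,interpolation=cv2.INTER_CUBIC))
E
```

```text
[0.5408434  0.1641861  0.15378781] [-1.47710818 14.51081059  9.45528826] 0.010759436444116373
```

View pics/s18.png

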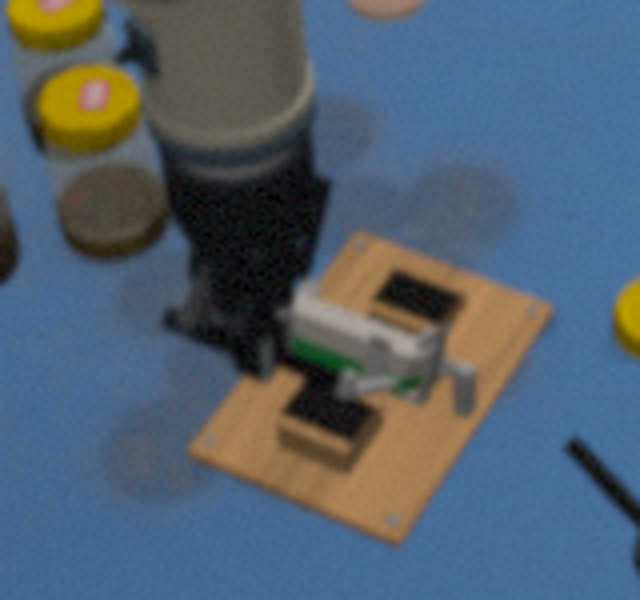

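Emit:
carry_out(twist=[[0,0,0],[0,0,0],[0,0,0],[0,0,0],[0,0,0],[0,0,0],[0,0,0],[0,0,0],[0,0,0],[0,0,0]], slide=[[0,-0.91,0.77],[0,-1.65,1.7],[0,-2.31,2.69],[0,-2.89,3.73],[0,-3.39,4.81],[0,-3.8,5.93],[0,-4.12,7.07],[0,-4.35,8.24],[0,-4.49,9.42],[0,-4.54,10.61]], claw=[0.8,0.8,0.8,0.8,0.8,0.8,0.8,0.8,0.8,0.8])

```text
time: 23.85
position: [0.5504, 0.0556, 0.1977]
ee_rot: [-0.095, 2.175, -2.175]
wrist_force: [5.7, 3.4, 2.3]
gripper_width: 0.0109
```

Emit:
carry_out(twist=[[0,0,0],[0,0,0],[0,0,0],[0,0,0],[0,0,0],[0,0,0],[0,0,0],[0,0,0],[0,0,0],[0,0,0]], slide=[[0,0.05,1.18],[0,0.19,2.36],[0,0.41,3.52],[0,0.74,4.67],[0,1.15,5.78],[0,1.65,6.86],[0,2.23,7.89],[0,2.88,8.88],[0,3.62,9.81],[0,4.42,10.68]], claw=[0.8,0.8,0.8,0.8,0.8,0.8,0.8,0.8,0.8,0.8])

```text
time: 25.1
position: [0.5589, -0.051, 0.1519]
ee_rot: [-0.098, 2.176, -2.177]
wrist_force: [3.1, 1.6, 0.0]
gripper_width: 0.0106
```

Emit:
carry_out(twist=[[0,0,0],[0,0,0],[0,0,0],[0,0,0],[0,0,0],[0,0,0],[0,0,0],[0,0,0],[0,0,0],[0,0,0],[0,0,0]], slide=[[0,0.87,0.8],[0,1.79,1.53],[0,2.77,2.18],[0,3.8,2.76],[0,4.87,3.25],[0,5.97,3.66],[0,7.11,3.98],[0,8.26,4.21],[0,9.43,4.35],[0,10.5,4.4],[0,10.6,4.4]], claw=[0.8,0.8,0.8,0.8,0.8,0.8,0.8,0.8,0.8,0.8,0.8])

```text
time: 26.48
position: [0.5635, -0.0935, 0.0468]
ee_rot: [-0.096, 2.177, -2.175]
wrist_force: [-5.4, 7.7, 17.7]
gripper_width: 0.011
```

```bash
python3 - <<'E'
from h import *
o=manip.observe();print(o['position'],o['wrist_force'],o['gripper_width'])
s=optics.snapshot('scene')[:,:,::-1]
cv2.imwrite("pics/s19.png",cv2.resize(s[150:300,200:360],None,fx=4,fy=4,interpolation=cv2.INTER_CUBIC))
im=optics.snapshot('wrist')[:,:,::-1]
cv2.imwrite("pics/w19.png",im)
E
```

```text
[ 0.56349003 -0.09350493  0.04682956] [-5.36347554  7.71146442 17.73525788] 0.011031458109898076
```

View pics/s19.png

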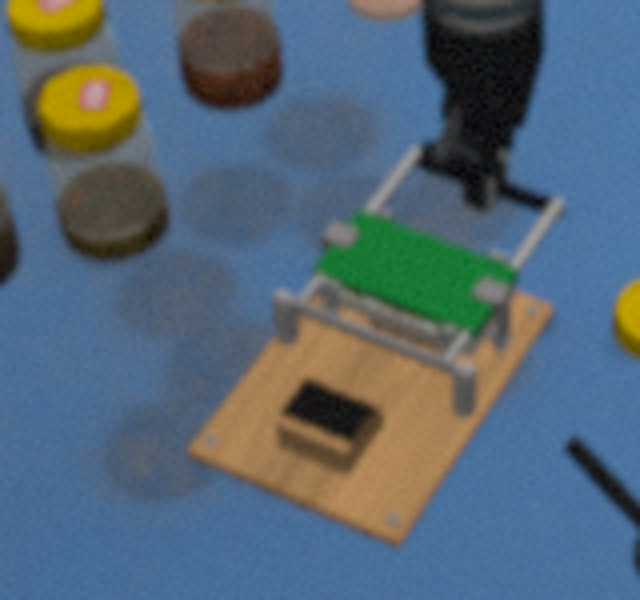

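View pics/w19.png

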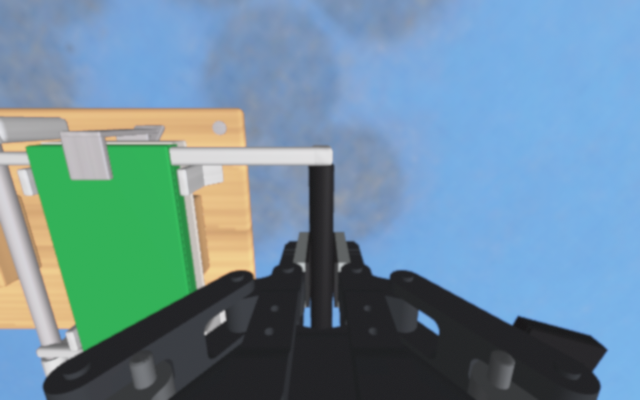

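Emit:
carry_out(twist=[[0,0,0],[0,0,0],[0,0,0],[0,0,0],[0,0,0],[0,0,0],[0,0,0],[0,0,0],[0,0,0],[0,0,0],[0,0,0],[0,0,0]], slide=[[0,0,0],[0,0,0],[0,0,0],[0,0,0],[0,-2,0],[0,-6,0],[0,-12,0],[0,-16,0],[5,-16,0],[5,-16,0],[5,-16,0],[5,-16,0]], claw=[4,4,4,4,4,4,4,4,4,4,4,4])

```text
time: 28.08
position: [0.5142, -0.0986, 0.2064]
ee_rot: [-0.096, 2.176, -2.176]
wrist_force: [0.1, -0.1, -0.0]
gripper_width: 0.0401
```

```bash
python3 - <<'E'
from h import *
o=manip.observe();print(o['position'],o['wrist_force'],o['gripper_width'])
s=optics.snapshot('scene')[:,:,::-1]
cv2.imwrite("pics/s20.png",cv2.resize(s[150:300,200:360],None,fx=4,fy=4,interpolation=cv2.INTER_CUBIC))
im=optics.snapshot('wrist')[:,:,::-1];cv2.imwrite("pics/w20.png",im)
np.save("o20.npy",np.r_[o['position'],o['ee_rot']])
E
```

```text
[ 0.5142036  -0.09861195  0.20644867] [ 0.14267796 -0.05995619 -0.02315611] 0.04009316326004736
```

View pics/s20.png

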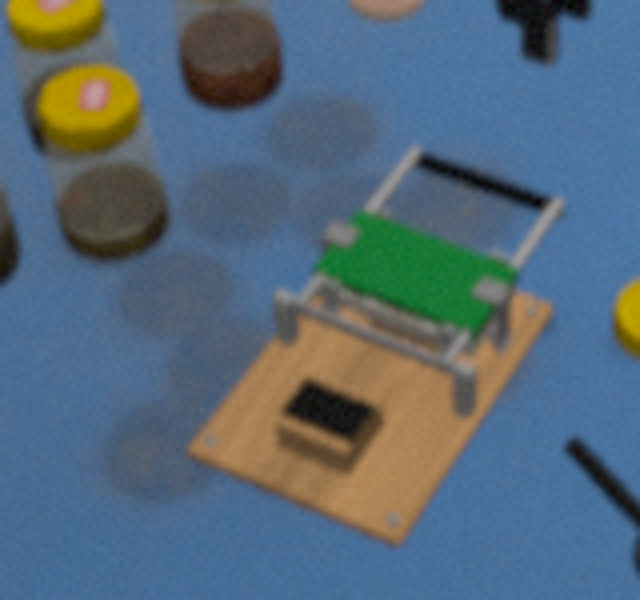

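View pics/w20.png

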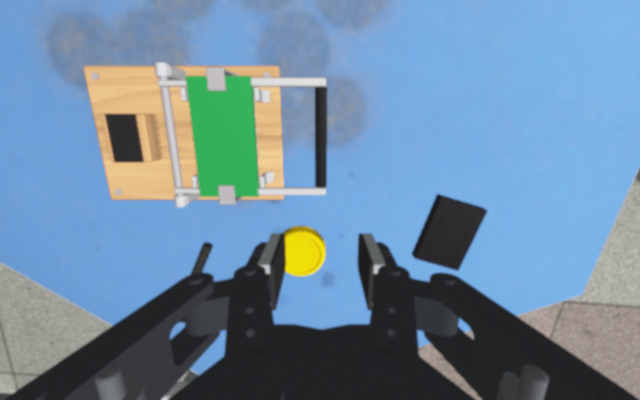

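```bash
python3 - <<'E'
from bench import manip
print(manip.sign_off())
E
```

```text
the job is handed in; nothing more can be done
None
```

I capped the green tray with the white one, turned both trays over by the handle and handed the job in at about 28 s of the 58 s allowed.

**Capping:** It took three tries. I first set the white tray down about 2 mm too far from the robot, so only the near catch snapped. After that the tray kept springing back 4 to 5 mm towards the robot. On the third try I gripped it again and pushed it away from the robot while pressing down, and the far catch snapped too. The picture afterwards showed both catches over the tray ends, with the tray within about 1 to 2 mm of the middle of the stand.

**Turning:** The wrist force reached about 18 N while I turned the handle through the half circle. Pressing the tray earlier had given up to about 47 N along the fingers, at most about 50 N in all, against the 120 N wrist limit. I can't rule out that the separate 40 N limit on the arm and gripper body was touched, because the wrist reading doesn't show which part was pressing.

**Last checks:**
- The last two pictures show the green tray bottom up on the far side of the hinge, with the handle staying down after I let go.
- The gripper was clear and the wrist force near zero.
- No casts were visible outside the trays. They are hidden between them, so I couldn't see them lying face up.
- The black tray was never touched and appears where it was; I didn't measure its position again.

**Disagreement:** My first height estimate for the green tray's rim, 38 mm, was too low. Contact while pressing put it at about 44 mm, and I used that from then on.

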